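# Scan the dry boxes of a click-and-collect order and slide them on to the collection mat

## Task

Pick up the hand scanner from its dock and scan the order card, then the label of every dry box waiting on the counter in the order blue, green, yellow, red (an order may lack one of these), each time holding the scanner still for about two seconds with its red window aimed at the middle of the barcode. Stand the scanner back upright on the middle of its dock, square with it, let go, and only then slide every box along the counter, without lifting it or tipping it over, until it lies wholly within the black collection mat with the orange border, roughly square with the mat. When all boxes are there, scan the order card once more in the same way to close the order, return the scanner to its dock as before, and leave the other goods alone.

Things in the scene. Friction and masses are not known exactly. Their poses are not given: they have to be found in the camera images.
- scanner: Self-standing barcode scanner, 280 g, loose, 146 mm high. Origin: centre of the foot's underside, z up. Dark foot 90 (x) x 70 x 14 mm (most of the weight), neck 26 x 32 mm, light-grey head 74 (x) x 44 (y) x 44 mm, 102 to 146 mm up, centred at x = -4 mm. Grip the head from above across y, at x = 0, 124 mm up; the foot then hangs below. Black nose with red window at the head's -x end.
- beam (a point): Centre of the scanner's red window, 52 mm towards -x and 94 mm above its origin. z axis: line of sight, out of the window towards the scanner's -x and 60 degrees below level; x, y lie across it. It reads a barcode whose centre stays 50 to 300 mm away along z and within 15 mm of the line, at under 45 degrees to the label's normal, for 1.5 s.
- dock: Fixed charging dock: black slab 120 (x) x 100 (y) x 8 mm with a grey top and a small green light bar at its -x edge. The scanner stands on its middle at the start, its -x to the dock's -x within 0.15 rad. Origin: centre of its underside; yaw varies up to 0.4 rad.
- card: Order card lying flat on the counter: white paper 80 (x) x 60 (y) mm, under 1 mm thick, fixed, with a green header stripe at its +x edge and a barcode of black bars in its middle. Origin: its centre. (Similar sheets with an orange stripe and a grey picture are leaflets: ignore them.) Fingers may pass over it.
- card_label (a point): Centre of the order card's barcode (30 x 46 mm), at the card's centre, on the counter surface, facing up.
- mat: Black collection mat with orange border let flush into the counter (no step): 220 (x) x 1000 (y) mm, fixed. Origin: its centre on the counter surface; x away from the robot.
- box_blue: Dry box with a blue lid and grey shell, 90 (x) x 110 (y) x 70 mm high, 330 to 630 g, loose on the counter, too wide to grip easily from above; it slides when pushed low on its -x face. Origin: centre of its underside, x away from the robot at yaw 0. None if it is not part of this order.
- box_blue_label (a point): Centre of the white 40 x 52 mm barcode label (black bars) on top of the blue lid, 14 mm towards x and 22 mm towards y from the middle of the box, 70 mm above its underside, facing up. None if the box is absent.
- box_green: Dry box with a green lid and grey shell, 90 (x) x 110 (y) x 70 mm high, 330 to 630 g, loose on the counter, too wide to grip easily from above; it slides when pushed low on its -x face. Origin: centre of its underside, x away from the robot at yaw 0. None if it is not part of this order.
- box_green_label (a point): Centre of the white 40 x 52 mm barcode label (black bars) on top of the green lid, 14 mm towards x and 22 mm towards y from the middle of the box, 70 mm above its underside, facing up. None if the box is absent.
- box_yellow: Dry box with a yellow lid and grey shell, 90 (x) x 110 (y) x 70 mm high, 330 to 630 g, loose on the counter, too wide to grip easily from above; it slides when pushed low on its -x face. Origin: centre of its underside, x away from the robot at yaw 0. None if it is not part of this order.
- box_yellow_label (a point): Centre of the white 40 x 52 mm barcode label (black bars) on top of the yellow lid, 14 mm towards x and 22 mm towards y from the middle of the box, 70 mm above its underside, facing up. None if the box is absent.
- box_red: Dry box with a red lid and grey shell, 90 (x) x 110 (y) x 70 mm high, 330 to 630 g, loose on the counter, too wide to grip easily from above; it slides when pushed low on its -x face. Origin: centre of its underside, x away from the robot at yaw 0. None if it is not part of this order.
- box_red_label (a point): Centre of the white 40 x 52 mm barcode label (black bars) on top of the red lid, 14 mm towards x and 22 mm towards y from the middle of the box, 70 mm above its underside, facing up. None if the box is absent.
- canister: Bystander: blue gas canister, 90 mm across and 92 mm high, loose, to the robot's right; origin under its centre. Leave alone.
- mug: Bystander: white mug, 80 mm across and 80 mm high, loose, to the robot's left; origin under its centre. Leave alone.
- lantern: Bystander: camping lantern, black foot, cream globe, orange cap, 84 mm across and 153 mm high with its wire handle, loose, to the robot's left; origin under its centre. Leave alone.

How it is judged:
On the way, in this order (a step that is already met when the one before it is completed fails the run):
1. the order card is scanned: its barcode's centre kept within 15 mm of the line of sight, 50 to 300 mm away (x of card_label in the frame of beam between -0.015 and 0.015 m and y of card_label in the frame of beam between -0.015 and 0.015 m and z of card_label in the frame of beam between 0.05 and 0.3 m and angle between the z axis of beam and the z axis of card, either way round below 0.79 rad), for 1.5 s.
2. the blue box's label is scanned: label's centre kept within 15 mm of its line of sight, 50 to 300 mm away, the box not yet on the mat (x of box_blue_label in the frame of beam between -0.015 and 0.015 m and y of box_blue_label in the frame of beam between -0.015 and 0.015 m and z of box_blue_label in the frame of beam between 0.05 and 0.3 m and angle between the z axis of beam and the z axis of box_blue, either way round below 0.79 rad and x of box_blue in the frame of mat below -0.065 m), for 1.5 s.
3. the green box's label is scanned: label's centre kept within 15 mm of its line of sight, 50 to 300 mm away, the box not yet on the mat (x of box_green_label in the frame of beam between -0.015 and 0.015 m and y of box_green_label in the frame of beam between -0.015 and 0.015 m and z of box_green_label in the frame of beam between 0.05 and 0.3 m and angle between the z axis of beam and the z axis of box_green, either way round below 0.79 rad and x of box_green in the frame of mat below -0.065 m), for 1.5 s.
4. the yellow box's label is scanned: label's centre kept within 15 mm of its line of sight, 50 to 300 mm away, the box not yet on the mat (x of box_yellow_label in the frame of beam between -0.015 and 0.015 m and y of box_yellow_label in the frame of beam between -0.015 and 0.015 m and z of box_yellow_label in the frame of beam between 0.05 and 0.3 m and angle between the z axis of beam and the z axis of box_yellow, either way round below 0.79 rad and x of box_yellow in the frame of mat below -0.065 m), for 1.5 s.
5. the red box's label is scanned: label's centre kept within 15 mm of its line of sight, 50 to 300 mm away, the box not yet on the mat (x of box_red_label in the frame of beam between -0.015 and 0.015 m and y of box_red_label in the frame of beam between -0.015 and 0.015 m and z of box_red_label in the frame of beam between 0.05 and 0.3 m and angle between the z axis of beam and the z axis of box_red, either way round below 0.79 rad and x of box_red in the frame of mat below -0.065 m), for 1.5 s.
6. the scanner stands released on its dock, all boxes still waiting off the mat (horizontal distance between scanner and dock below 0.025 m and z of scanner in the frame of dock between 0.004 and 0.012 m and angle between scanner's own z axis and vertical below 0.1 rad and angle between the x axis of scanner and the x axis of dock, either way round below 0.35 rad and contact force between the fingers and scanner below 0.1 N and linear speed of scanner below 0.02 m/s and x of each of box_blue, box_green, box_yellow, box_red in the frame of mat below -0.065 m), for 0.3 s.
7. with every box on the mat, the order card is scanned again (all of step 1 and x of each of box_blue, box_green, box_yellow, box_red in the frame of mat above -0.065 m), for 1.5 s.
At the end, for the whole second after the job is handed in: Every box rests flat on the mat (centre within 65 mm, or 55 mm if turned a quarter, of its long centre line and 445 mm either way along it, within 0.35 rad of square); the scanner stands released and upright on its dock (within 25 mm of its middle and 0.35 rad of square) (horizontal distance between scanner and dock below 0.025 m and z of scanner in the frame of dock between 0.004 and 0.012 m and angle between each of scanner, box_blue, box_green, box_yellow, box_red's own z axis and vertical below 0.1 rad and angle between the x axis of scanner and the x axis of dock, either way round below 0.35 rad and contact force between the fingers and scanner below 0.1 N and linear speed of each of scanner, box_blue, box_green, box_yellow, box_red below 0.02 m/s and ((angle between the x axis of box_blue and the x axis of mat, either way round below 0.35 rad and x of box_blue in the frame of mat between -0.065 and 0.065 m) or (angle between the x axis of box_blue and the y axis of mat, either way round below 0.35 rad and x of box_blue in the frame of mat between -0.055 and 0.055 m)) and y of box_blue in the frame of mat between -0.445 and 0.445 m and height (world z) of each of box_blue, box_green, box_yellow, box_red below 0.01 m and ((angle between the x axis of box_green and the x axis of mat, either way round below 0.35 rad and x of box_green in the frame of mat between -0.065 and 0.065 m) or (angle between the x axis of box_green and the y axis of mat, either way round below 0.35 rad and x of box_green in the frame of mat between -0.055 and 0.055 m)) and y of box_green in the frame of mat between -0.445 and 0.445 m and ((angle between the x axis of box_yellow and the x axis of mat, either way round below 0.35 rad and x of box_yellow in the frame of mat between -0.065 and 0.065 m) or (angle between the x axis of box_yellow and the y axis of mat, either way round below 0.35 rad and x of box_yellow in the frame of mat between -0.055 and 0.055 m)) and y of box_yellow in the frame of mat between -0.445 and 0.445 m and ((angle between the x axis of box_red and the x axis of mat, either way round below 0.35 rad and x of box_red in the frame of mat between -0.065 and 0.065 m) or (angle between the x axis of box_red and the y axis of mat, either way round below 0.35 rad and x of box_red in the frame of mat between -0.055 and 0.055 m)) and y of box_red in the frame of mat between -0.445 and 0.445 m); the robot touches nothing.
It fails at once if a bystander is shoved more than 30 mm (distance of any of canister, mug, lantern from where it was at the start of the episode above 0.03 m).
It fails at once if a box is lifted off the counter by more than 30 mm or tipped over (height (world z) of any of box_blue, box_green, box_yellow, box_red above 0.03 m or angle between any of box_blue, box_green, box_yellow, box_red's own z axis and vertical above 0.6 rad).
It fails at once if the scanner is knocked or dropped on its side (angle between scanner's own z axis and vertical above 1 rad).
Of box_blue, box_green, box_yellow, box_red only 3 to 4 are there at a start; the rules pass over those that are not, and their reading is None.
At some moment in a run one of box_blue, box_green, box_yellow, box_red may be knocked a few centimetres aside while the robot is not near it.
It also fails if it takes over 210 s, if anything falls off the work surface, if the arm or the gripper's body presses on something with over 40 N, if the wrist force passes 120 N, or if a joint passes its speed limit or range.

## Robot

A 7-joint arm with a two-finger parallel gripper is mounted at the origin on the work surface. World frame = base frame: x ahead of the robot, y to its left, z up, the work surface at z = 0. Lengths are in m, angles in rad, forces in N, time in s.
With the tool pointing down it reaches from about 0.425 to 0.875 m from the base axis. Payload 4.7 kg.
Tool frame: the origin (TCP) lies on the centre line of the jaws, within the pads' length; the fingertips stand 19 mm ahead of it and the grasp point (between the pads) is the TCP (ctrl.nose_length is the distance from the TCP to the fingertips, in m); z points along the fingers, x is the direction in which the jaws open and shut, and the axes are right-handed (so a half turn about z gives the same grasp; the last joint's range is limited). The gripper opens to 87 mm and grips with 3 to 60 N. Pads are 19 mm wide; open, the fingers measure 117 mm over their backs; the gripper's body (75 mm by 190 mm) begins 51 mm behind the grasp point.
Start: joints at [-1.111, 0.321, -0.07, 1.45, 0.023, 1.371, -0.057], TCP at [0.28, 0.586, 0.242] pointing down, gripper open.
Joint ranges: [-2.86, 2.86], [-0.3, 2.09], [-1.38, 1.24], [0.06, 2.45], [-1.56, 4.7], [0.09, 2.05], [-2.69, 2.69]. Speed limits (rad/s): [2.57, 2.57, 3.14, 3.14, 3.14, 3.14, 3.14].

## Interface

Orientations are given as a rotation vector (axis times angle).
In Python, from bench import ctrl gives the robot as it stands. The module is installed in compiled form; this text tells all that it offers.
- The arm moves only by the shell command python3 -m crank 'ROWS' [OPENING] [FORCE]. ROWS is a JSON object of lists of equal length, an entry for each row: "dp": the shift along the tool's x, y, z in cm, a list of three; "delta_rot": the turn, a rotation vector about the tool's x, y, z in rad, a list of three. In form: {"dp": [[x, y, z], ...], "delta_rot": [[rx, ry, rz], ...]}. A call has exactly 8 rows; each row shifts and turns the commanded pose from where the row before left it, along the tool's axes as they then stand; what a row does not reach is not made up. A row lasts 1/10 s, in which the tool goes at most 50 mm and 8.59 degrees, less where a joint would pass 70% of its speed; a pose out of reach is approached as far as the arm can. A call with a gripper value outside its range is refused whole. OPENING is the finger opening in cm, from 0 to 8.7, set as the call begins (- or left out, the last holds). The fingers move at their own pace and stop on an object; FORCE is the grip in N (left out, the last holds). Time passes only in rows, so rows that do not move let the fingers close, or fill a call up. It gives the time, the measured TCP pose, the force and the opening at its end, in the units of the state.
- ctrl.get_state(): the state, without advancing time (a new reading comes with each control period).
- ctrl.get_image(name): name is "scene" or "top" or "wrist"; returns the picture (480x640x3 uint8, blue, green, red); there is no depth.
- ctrl.camera_info(name): a dict with "camera_matrix" (3x3 intrinsics, pixels), "xyz" and "orientation" of the camera in the world. Camera axes: x right, y down, z forward; pixel columns grow to the right and rows downward; lengths in m; the calibration is good to about 2 mm. A picture is of the moment at which its call begins: read the wrist's pose just before it. camera_info takes no time and is no camera call; for the wrist camera it gives the pose at the moment of the call.
- ctrl.close_job(): hands the job in, once; it reports no verdict.
The state is a dict: "time": time; "joint_positions": joint angles; "qd": joint speeds; "joint_torque": joint torques, N m; "position": TCP position; "tool_rot": TCP orientation; "ft_force": force on the tool from outside, world axes, zero at the start; "torque": the same for the moment, N m; "grip_width": opening from 0.0 (shut) to 1.0 (fully open).
Only numpy, scipy, OpenCV 4.12 (cv2) and the standard library are available. Lean on these libraries where they do the work, as an engineer would, in place of code of your own. Each camera call takes 0.05 s, during which the arm holds its last target.

## Working session

There is one attempt and no reset: what is moved stays moved. The work goes in short steps, Python scripts to look and compute and a shell command to move; the robot and the scene stay as the last step left them, time stands still between calls to the robot, and variables do not carry over. Pictures are saved under pics/ and viewed, and the job is handed in when it is done.

```bash
mkdir -p pics; python3 - <<'E'
from bench import ctrl
import cv2
s=ctrl.get_state();print(s)
for n in ("scene","top","wrist"):
    i=ctrl.camera_info(n);print(n,i)
    cv2.imwrite(f"pics/{n}0.png",ctrl.get_image(n))
E
```

```text
{'time': 0.0, 'joint_positions': array([-1.11089786,  0.32180302, -0.07010316,  1.45170116,  0.02260314,
        1.37080154, -0.05688661]), 'qd': array([ 7.01665939e-04, -4.77600676e-04, -6.46275620e-05, -1.74229274e-03,
        8.08031239e-04,  1.04685525e-03, -1.25228681e-03]), 'joint_torque': array([-3.58763518e-04, -4.91280019e+01, -4.03902009e-01, -3.12525094e+01,
       -6.38051704e-02,  4.36093309e-02,  1.63722525e-04]), 'position': array([0.28007123, 0.58597682, 0.24046147]), 'tool_rot': array([ 2.65656115e+00,  1.67490857e+00, -2.47280763e-03]), 'ft_force': array([ 0.15609392, -0.01770702, -0.47706017]), 'torque': array([ 0.01171967, -0.0041381 ,  0.0038131 ]), 'grip_width': 0.9992872988936441}
scene {'camera_matrix': array([[472.47227593,   0.        , 320.49569665],
       [  0.        , 472.47227593, 252.65657525],
       [  0.        ,   0.        ,   1.        ]]), 'xyz': array([ 1.55121081, -0.29498847,  0.77864476]), 'orientation': array([-1.75650199, -1.37119588,  0.72521364])}
top {'camera_matrix': array([[613.56354815,   0.        , 319.82892961],
       [  0.        , 613.56354815, 234.24562855],
       [  0.        ,   0.        ,   1.        ]]), 'xyz': array([ 0.21770399, -0.00966406,  1.6655096 ]), 'orientation': array([-2.11774097,  2.12113577, -0.19445156])}
wrist {'camera_matrix': array([[348.84478085,   0.        , 320.88867564],
       [  0.        , 348.84478085, 238.1106698 ],
       [  0.        ,   0.        ,   1.        ]]), 'xyz': array([0.20273096, 0.62356987, 0.3853182 ]), 'orientation': array([2.42582213, 1.52920658, 0.23637897])}
```

View pics/top0.png

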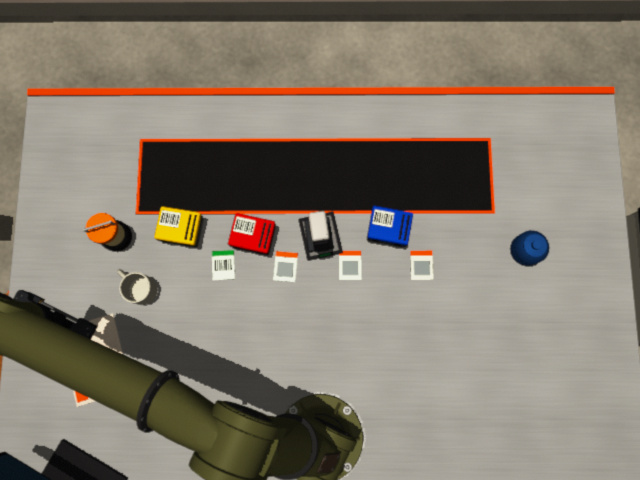

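View pics/scene0.png

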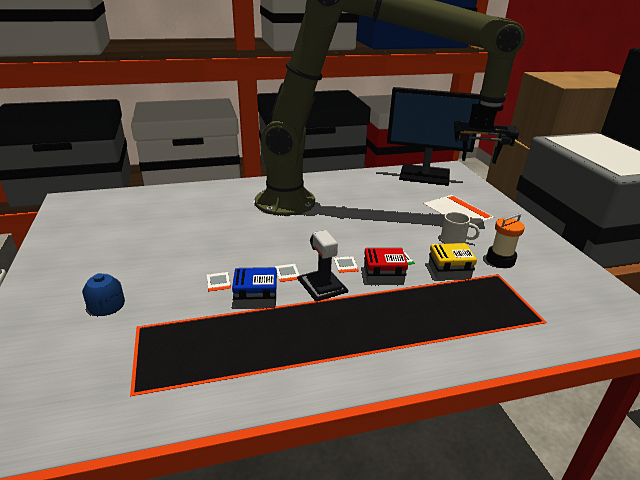

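View pics/wrist0.png

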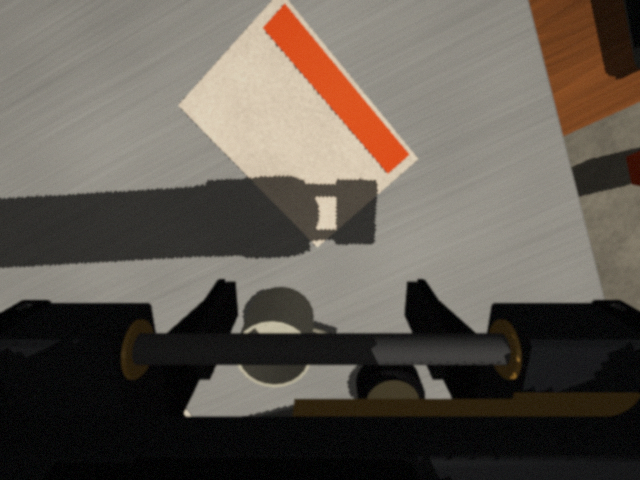

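The top view shows yellow (178,227), red (252,233) and blue (389,225) boxes with no green, the card at (223,265) with its green stripe, and the scanner on its dock at (320,235). The mat spans columns 137–494 and rows 139–213. Next I measure them.

```bash
cat > h.py <<'E'
from bench import ctrl
import cv2, numpy as np
from scipy.spatial.transform import Rotation as R
def ray(n,uv,z,info=None):
    i=info or ctrl.camera_info(n); K=i["camera_matrix"]; Rm=R.from_rotvec(i["orientation"]).as_matrix()
    uv=np.atleast_2d(np.asarray(uv,float)); d=np.c_[uv,np.ones(len(uv))]@np.linalg.inv(K).T@Rm.T
    t=(z-i["xyz"][2])/d[:,2]; return (i["xyz"]+d*t[:,None])
def proj(n,P,info=None):
    i=info or ctrl.camera_info(n); Rm=R.from_rotvec(i["orientation"]).as_matrix()
    q=(np.atleast_2d(P)-i["xyz"])@Rm; q=q@i["camera_matrix"].T; return q[:,:2]/q[:,2:]
HSV={"blue":((105,150,60),(125,255,255)),"yellow":((20,150,80),(32,255,255)),"green":((45,120,50),(80,255,255)),"red":((0,200,70),(5,255,255))}
def comps(img,c,amin):
    hsv=cv2.cvtColor(img,cv2.COLOR_BGR2HSV); m=cv2.inRange(hsv,*HSV[c])
    m=cv2.morphologyEx(m,cv2.MORPH_CLOSE,np.ones((7,7)))
    n,l,s,_=cv2.connectedComponentsWithStats(m)
    return [(s[k],(l==k).astype(np.uint8)) for k in range(1,n) if s[k][4]>amin]
def rect_world(n,mask,z,info=None):
    cs,_=cv2.findContours(mask,cv2.RETR_EXTERNAL,cv2.CHAIN_APPROX_NONE)
    P=ray(n,np.vstack(cs)[:,0],z,info)[:,:2]
    r=cv2.minAreaRect((P*1000).astype(np.float32)); return r
def boxes(img,n="top"):
    out={}
    for c in HSV:
        for s,m in comps(img,c,300):
            r=rect_world(n,m,0.07)
            if min(r[1])<60 or max(r[1])>140: continue
            # normalise: yaw such that long side is y
            (cx,cy),(w,h),a=r
            a=np.deg2rad(a)
            if w>h: a+=np.pi/2; w,h=h,w
            a=(a+np.pi/2)%np.pi-np.pi/2
            out[c]=(np.round([cx,cy],1),np.round([w,h],1),round(a,3),s.tolist())
    return out
E
python3 - <<'E'
from h import *
img=cv2.imread("pics/top0.png")
for c in HSV:
    for s,m in comps(img,c,30): print(c,s.tolist(),[np.round(x,1).tolist() for x in rect_world("top",m,0.07)])
hsv=cv2.cvtColor(img,cv2.COLOR_BGR2HSV)
# mat: orange border
m=cv2.inRange(hsv,(5,200,100),(12,255,255)); n,l,s,_=cv2.connectedComponentsWithStats(m)
for k in range(1,n):
    if s[k][4]>60: print("or",s[k].tolist(),[np.round(x,1).tolist() for x in rect_world("top",(l==k).astype(np.uint8),0)])
w=cv2.inRange(hsv,(0,0,185),(180,60,255)); n,l,s,_=cv2.connectedComponentsWithStats(w)
for k in range(1,n):
    if s[k][4]>60: print("wh",s[k].tolist(),[np.round(x,1).tolist() for x in rect_world("top",(l==k).astype(np.uint8),0)])
z=cv2.resize(img[195:290,140:450],None,fx=2.5,fy=2.5,interpolation=cv2.INTER_CUBIC);cv2.imwrite("pics/topz.png",z)
z=cv2.resize(img[200:270,290:350],None,fx=8,fy=8,interpolation=cv2.INTER_CUBIC);cv2.imwrite("pics/dockz.png",z)
E
```

```text
blue [368, 205, 45, 40, 1043] [[548.2, -185.3], [108.9, 92.1], 78.9]
blue [516, 231, 32, 31, 758] [[490.2, -557.1], [81.3, 80.4], 86.0]
yellow [154, 206, 47, 39, 1123] [[548.5, 379.9], [112.2, 92.6], 80.4]
green [212, 250, 22, 6, 92] [[474.8, 256.6], [11.1, 55.5], 3.1]
red [390, 141, 96, 1, 96] [[780.9, -320.7], [258.4, 0.0], 89.8]
red [229, 213, 46, 41, 1014] [[527.1, 181.7], [109.5, 90.1], 77.3]
or [27, 87, 587, 8, 4004] [[959.5, 1.4], [1695.9, 21.3], 90.0]
or [136, 138, 358, 76, 1644] [[706.3, 15.0], [216.6, 997.1], 0.0]
or [198, 210, 119, 4, 364] [[601.3, 175.5], [328.9, 8.6], 89.9]
or [325, 210, 46, 3, 131] [[602.2, -76.7], [125.2, 5.7], 89.9]
or [87, 224, 30, 19, 110] [[538.7, 601.5], [47.9, 81.6], 17.2]
or [339, 251, 22, 4, 79] [[485.2, -81.0], [57.7, 8.3], 89.9]
or [411, 251, 21, 4, 84] [[484.8, -277.3], [55.1, 8.3], 89.9]
or [276, 252, 21, 5, 82] [[481.4, 93.4], [55.0, 11.1], 89.9]
or [76, 391, 12, 11, 73] [[99.9, 632.9], [35.0, 20.7], 66.9]
wh [160, 211, 20, 16, 111] [[582.0, 418.3], [49.8, 39.5], 80.3]
wh [372, 210, 22, 17, 159] [[582.3, -174.2], [54.5, 42.0], 79.3]
wh [309, 212, 19, 28, 398] [[562.4, 5.1], [75.2, 41.9], 8.5]
wh [237, 217, 18, 12, 67] [[569.1, 208.6], [50.1, 24.9], 78.4]
wh [234, 223, 19, 12, 71] [[555.5, 212.1], [52.1, 27.4], 77.2]
wh [211, 255, 24, 26, 459] [[444.3, 266.3], [67.2, 63.3], 3.3]
wh [272, 256, 26, 27, 363] [[439.8, 96.4], [64.2, 66.9], 84.5]
wh [339, 256, 24, 24, 348] [[443.8, -83.1], [62.7, 63.4], 89.9]
wh [410, 256, 24, 24, 328] [[443.4, -277.4], [63.8, 63.3], 89.9]
wh [132, 277, 17, 25, 297] [[386.4, 487.8], [53.6, 51.9], 27.0]
wh [96, 318, 13, 16, 101] [[288.8, 588.8], [22.3, 38.8], 66.2]
wh [92, 336, 14, 10, 61] [[248.0, 593.3], [41.9, 11.6], 64.5]
wh [73, 391, 22, 16, 85] [[89.8, 629.9], [62.8, 31.2], 67.3]
```

View pics/topz.png

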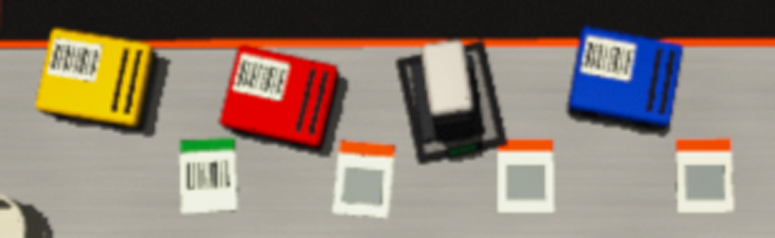

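View pics/dockz.png

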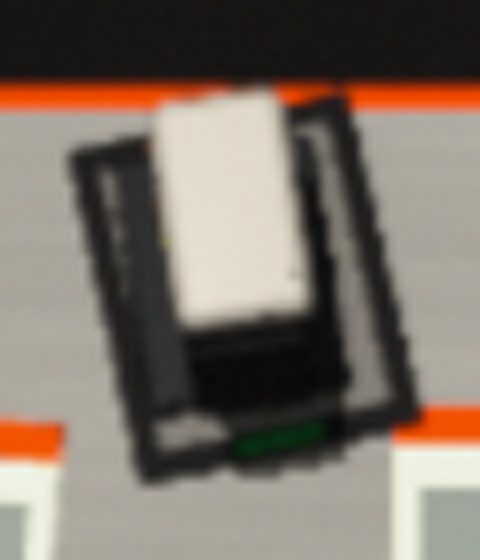

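The dock's slab corners in the zoom (÷8 + (290,200)) are about (299,219), (333,212), (342,251.5) and (308,260). The green bar is at the bottom, so the dock's -x faces the robot. The scanner head is a light rectangle. I now put these onto the right height planes.

```bash
python3 - <<'E'
from h import *
img=cv2.imread("pics/top0.png")
D=ray("top",[(299,219.4),(333.1,212.25),(341.9,251.5),(308.1,259.75)],0.008)[:,:2]*1000
print("dock",D.round(1).tolist(),D.mean(0).round(1),[np.linalg.norm(D[i]-D[i-1]).round(1) for i in range(4)])
for a,b in((3,0),(2,1)): v=D[b]-D[a]; print("yaw",np.arctan2(v[1],v[0]).round(3))
for a,b in((2,3),(1,0)): v=D[b]-D[a]; print("yaw",np.arctan2(-v[0],v[1]).round(3))
hsv=cv2.cvtColor(img,cv2.COLOR_BGR2HSV)
w=cv2.inRange(hsv,(0,0,150),(180,60,255));w2=np.zeros_like(w);w2[210:243,307:332]=w[210:243,307:332]
w2=cv2.morphologyEx(w2,cv2.MORPH_OPEN,np.ones((9,9)))
r=rect_world("top",w2,0.146);print("head",r, cv2.boundingRect(w2))
print({k:v for k,v in boxes(img).items()})
for c,(xy,wh,a,s) in boxes(img).items():
    print(c,"label pred",(xy+np.array([[np.cos(a),-np.sin(a)],[np.sin(a),np.cos(a)]])@[14,22]).round(1))
# measured white label in lids
w=cv2.inRange(hsv,(0,0,170),(180,70,255))
for n,(x,y,ww,h) in {"blue":(368,205,45,40),"yellow":(154,206,47,39),"red":(229,213,46,41)}.items():
    m=np.zeros_like(w);m[y:y+h-12,x+3:x+ww-15]=w[y:y+h-12,x+3:x+ww-15]; print(n,rect_world("top",m,0.07))
m=np.zeros_like(w);m[250:285,205:240]=w[250:285,205:240]; print("card white",rect_world("top",m,0))
b=cv2.inRange(hsv,(0,0,0),(180,255,110));m=np.zeros_like(w);m[257:276,213:234]=b[257:276,213:234]; print("bars",rect_world("top",m,0))
s,m=comps(img,"green",60)[0];print("stripe",rect_world("top",m,0))
for n,hh in(("canister",.09),):
    s,m=comps(img,"blue",300)[1]; print(n,rect_world("top",m,.07))
E
```

```text
dock [[576.8, 57.9], [596.9, -36.4], [486.7, -59.9], [464.1, 32.5]] [531.1  -1.5] [np.float64(115.5), np.float64(96.4), np.float64(112.6), np.float64(95.1)]
yaw 0.222
yaw 0.21
yaw 0.24
yaw 0.209
head ((531.158447265625, 4.143526077270508), (64.69850158691406, 40.47569274902344), 0.1147577092051506) (310, 213, 17, 26)
{'blue': (array([ 490.2, -557.1]), array([80.4, 81.3]), np.float64(-0.07), [516, 231, 32, 31, 758]), 'yellow': (array([548.5, 379.9]), array([ 92.6, 112.2]), np.float64(-0.168), [154, 206, 47, 39, 1123]), 'red': (array([527.1, 181.7]), array([ 90.1, 109.5]), np.float64(-0.222), [229, 213, 46, 41, 1014])}
blue label pred [ 505.7 -536.1]
yellow label pred [566.  399.2]
red label pred [545.6 200.1]
blue ((567.2184448242188, -167.4500274658203), (52.74725341796875, 41.25166320800781), 79.45320129394531)
yellow ((567.3480834960938, 405.6749267578125), (59.689697265625, 38.23225402832031), 80.25273132324219)
red ((550.857421875, 197.4486083984375), (54.236480712890625, 72.02496337890625), 1.4848517179489136)
card white ((445.9693603515625, 268.70648193359375), (96.27841186523438, 93.66972351074219), 1.36179518699646)
bars ((455.5908508300781, 258.0206298828125), (19.639583587646484, 2.695429563522339), 10.936238288879395)
stripe ((486.0743103027344, 268.2329406738281), (11.606797218322754, 57.949188232421875), 3.1052043437957764)
canister ((490.15625, -557.0858764648438), (81.28260040283203, 80.44569396972656), 85.9702377319336)
```

```bash
cat >> h.py <<'E'
def plan(x,y,z,th):
    """th: world angle wanted for tool x (tool pointing down)"""
    s=ctrl.get_state(); Rm=R.from_rotvec(s["tool_rot"]).as_matrix()
    T=np.array([[np.cos(th),np.sin(th),0],[np.sin(th),-np.cos(th),0],[0,0,-1]])
    d=np.array([x,y,z])-s["position"]
    print("t",round(s["time"],2),"pos",s["position"].round(4),"thx",round(np.arctan2(Rm[1,0],Rm[0,0]),4),"tilt",round(np.arccos(-Rm[2,2]),4),"grip",round(s["grip_width"],3))
    print("tool dp cm total",(Rm.T@d*100).round(2),"/8",(Rm.T@d*100/8).round(3)," after turn:",(T.T@d*100).round(2),"/8",(T.T@d*100/8).round(3))
    print("rotvec tool",R.from_matrix(Rm.T@T).as_rotvec().round(4),"q",s["joint_positions"].round(2),"ft",s["ft_force"].round(1))
E
sed -i 's/min(r\[1\])<60 or max(r\[1\])>140/min(r[1])<60 or max(r[1])>140 or max(r[1])<95/' h.py
python3 - <<'E'
from h import *
H=ray("top",np.array([(155,100),(280,90),(310,308),(180,325)])/8+[290,200],0.146)[:,:2]*1000
print(H.round(1).tolist(),H.mean(0).round(1),[np.linalg.norm(H[i]-H[i-1]).round(1) for i in range(4)])
for a,b in((3,0),(2,1)): v=H[b]-H[a]; print("yaw",np.arctan2(v[1],v[0]).round(3))
for a,b in((2,3),(1,0)): v=H[b]-H[a]; print("yaw",np.arctan2(-v[0],v[1]).round(3))
plan(0.535,0.003,0.30,1.72)
print(boxes(cv2.imread("pics/top0.png")))
E
```

```text
[[564.8, 26.0], [567.9, -13.6], [497.6, -22.9], [492.2, 18.0]] [530.6   1.9] [np.float64(73.0), np.float64(39.8), np.float64(71.0), np.float64(41.3)]
yaw 0.11
yaw 0.131
yaw 0.13
yaw 0.079
t 0.15 pos [0.2801 0.5861 0.2407] thx 1.125 tilt 0.0014 grip 0.999
tool dp cm total [-41.63  48.14  -5.86] /8 [-5.204  6.017 -0.733]  after turn: [-61.45  16.54  -5.93] /8 [-7.682  2.067 -0.741]
rotvec tool [-3.00e-04  1.40e-03 -5.95e-01] q [-1.11  0.32 -0.07  1.45  0.02  1.37 -0.06] ft [-0.5  0.1 -0.8]
{'blue': (array([ 548.2, -185.3]), array([ 92.1, 108.9]), np.float64(-0.194), [368, 205, 45, 40, 1043]), 'yellow': (array([548.5, 379.9]), array([ 92.6, 112.2]), np.float64(-0.168), [154, 206, 47, 39, 1123]), 'red': (array([527.1, 181.7]), array([ 90.1, 109.5]), np.float64(-0.222), [229, 213, 46, 41, 1014])}
```

```bash
python3 -m crank '{"dp":[[-1,1.2,-1.5],[-2.5,3,-1.5],[-3,3.5,-1],[-3,3.5,-1],[-3,3.5,-1],[-3,3.5,0],[-3,3.5,0],[-3,3.5,0]],"delta_rot":[[0,0,0],[0,0,0],[0,0,0],[0,0,0],[0,0,0],[0,0,0],[0,0,0],[0,0,0]]}' 8.7 35
python3 -m crank '{"dp":[[-3,3.5,0],[-3,3.5,0],[-3,3.5,0],[-3,3.5,0],[-3,3.5,0],[-2.5,3,0],[-2,2,0],[-0.6,0.6,0]],"delta_rot":[[0,0,0],[0,0,0],[0,0,0],[0,0,0],[0,0,0],[0,0,0],[0,0,0],[0,0,0]]}'
python3 -m crank '{"dp":[[0,0,0],[0,0,0],[0,0,0],[0,0,0],[0,0,0],[0,0,0],[0,0,0],[0,0,0]],"delta_rot":[[0,0,-0.1],[0,0,-0.14],[0,0,-0.14],[0,0,-0.14],[0,0,-0.075],[0,0,0],[0,0,0],[0,0,0]]}'
python3 -c "
from h import *
plan(0.535,0.0025,0.30,1.686)
i=ctrl.camera_info('wrist');img=ctrl.get_image('wrist');cv2.imwrite('pics/w1.png',img);print(i)
t=ctrl.get_image('top');cv2.imwrite('pics/t1.png',t)"
```

```text
time: 0.95
position: [0.4157, 0.2808, 0.303]
tool_rot: [-2.658, -1.674, -0.003]
ft_force: [0.3, 0.1, -0.8]
grip_width: 1.002
time: 1.75
position: [0.5369, -0.0024, 0.3027]
tool_rot: [2.662, 1.665, 0.001]
ft_force: [-0.3, -0.3, -0.2]
grip_width: 0.999
time: 2.55
position: [0.5365, 0.0031, 0.3019]
tool_rot: [-2.051, -2.38, -0.001]
ft_force: [0.3, -0.5, -0.0]
grip_width: 0.997
t 2.55 pos [0.5365 0.0031 0.3019] thx 1.7191 tilt 0.0005 grip 0.997
tool dp cm total [-0.04 -0.16  0.19] /8 [-0.005 -0.02   0.023]  after turn: [-0.05 -0.16  0.19] /8 [-0.006 -0.02   0.023]
rotvec tool [ 0.0003 -0.0004  0.0331] q [-0.48  0.05  0.44  1.65 -0.02  1.44  1.69] ft [ 0.3 -0.5 -0. ]
{'camera_matrix': array([[348.84478085,   0.        , 320.88867564],
       [  0.        , 348.84478085, 238.1106698 ],
       [  0.        ,   0.        ,   1.        ]]), 'xyz': array([ 0.45167522, -0.00866015,  0.44657853]), 'orientation': array([1.90564862, 2.21049829, 0.34594789])}
```

```bash
ls pics
```

```text
dockz.png
scene0.png
t1.png
top0.png
topz.png
w1.png
wrist0.png
```

View pics/w1.png

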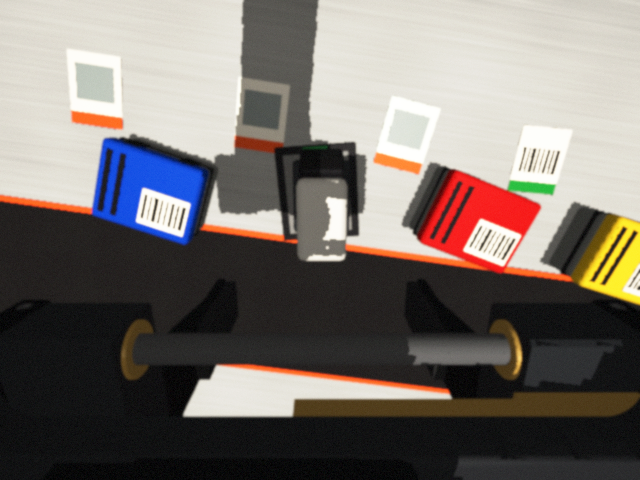

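View pics/t1.png

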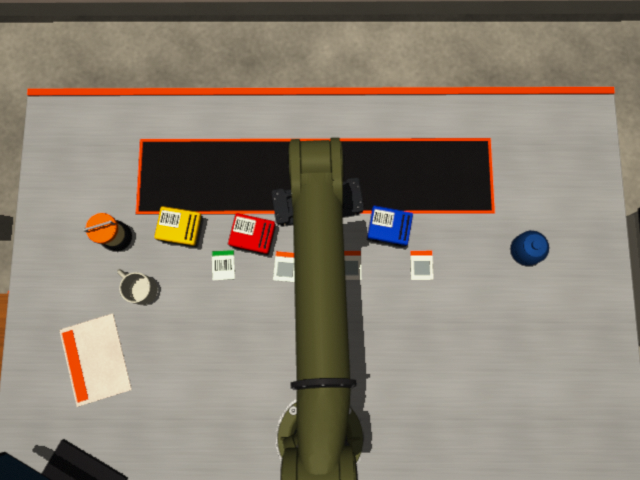

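Wrist view: the scanner head spans columns 297–348 and rows 178–262, with the dock outline around it and the green bar at (315,147). The labels and the card are clear, so I refine with this view.

```bash
cat > m1.py <<'E'
from h import *
info={'camera_matrix':np.array([[348.84478085,0,320.88867564],[0,348.84478085,238.1106698],[0,0,1]]),'xyz':np.array([0.45167522,-0.00866015,0.44657853]),'orientation':np.array([1.90564862,2.21049829,0.34594789])}
img=cv2.imread("pics/w1.png");hsv=cv2.cvtColor(img,cv2.COLOR_BGR2HSV)
cv2.imwrite("pics/w1z.png",cv2.resize(img[130:280,240:400],None,fx=4,fy=4,interpolation=cv2.INTER_CUBIC))
def lab(x,y,w,h,z,lo,hi):
    m=cv2.inRange(hsv,lo,hi);k=np.zeros_like(m);k[y:y+h,x:x+w]=m[y:y+h,x:x+w]
    k=cv2.morphologyEx(k,cv2.MORPH_CLOSE,np.ones((7,7)))
    n,l,s,_=cv2.connectedComponentsWithStats(k);b=1+np.argmax(s[1:,4]); r=rect_world("wrist",(l==b).astype(np.uint8),z,info);print([np.round(v,1).tolist() for v in r])
W=((0,0,170),(180,60,255))
lab(133,183,60,58,.07,*W);lab(460,215,64,55,.07,*W)
print("card");lab(505,120,70,75,0,*W);lab(505,170,70,30,0,(45,120,50),(80,255,255))
E
python3 m1.py
```

```text
[[567.5, -168.8], [53.6, 41.7], 79.1]
[[550.5, 213.2], [75.4, 40.5], 77.2]
card
[[449.0, 269.0], [105.9, 88.0], 17.6]
[[485.6, 269.1], [12.1, 57.9], 3.9]
```

View pics/w1z.png

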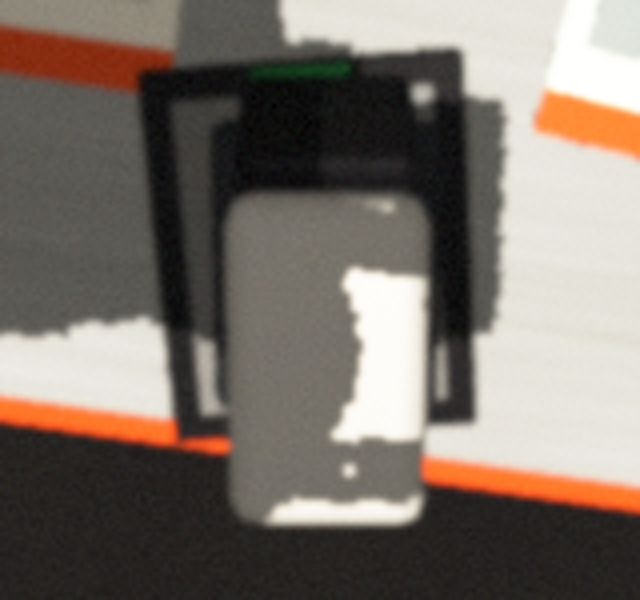

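```bash
cat >> m1.py <<'E'
for nm,c,z in(("head",[(225,192),(432,195),(425,525),(230,525)],.146),("dock",[(138,72),(462,50),(473,420),(178,440)],.008)):
    H=ray("wrist",np.array(c)/4+[240,130],z,info)[:,:2]*1000
    print(nm,H.round(1).tolist(),H.mean(0).round(1),[np.linalg.norm(H[i]-H[i-1]).round(1) for i in range(4)])
    for a,b in((0,3),(1,2)): v=H[b]-H[a]; print("yaw",np.arctan2(v[1],v[0]).round(3))
    for a,b in((0,1),(3,2)): v=H[b]-H[a]; print("yaw",np.arctan2(-v[0],v[1]).round(3))
E
python3 m1.py
```

```text
[[567.5, -168.8], [53.6, 41.7], 79.1]
[[550.5, 213.2], [75.4, 40.5], 77.2]
card
[[449.0, 269.0], [105.9, 88.0], 17.6]
[[485.6, 269.1], [12.1, 57.9], 3.9]
head [[496.7, -23.4], [490.8, 20.6], [565.9, 32.0], [572.6, -12.6]] [531.5   4.1] [np.float64(76.6), np.float64(44.4), np.float64(76.0), np.float64(45.1)]
yaw 0.141
yaw 0.15
yaw 0.133
yaw 0.148
dock [[485.2, -61.0], [464.3, 35.6], [579.5, 60.0], [600.7, -35.3]] [ 5.324e+02 -2.000e-01] [np.float64(118.3), np.float64(98.8), np.float64(117.8), np.float64(97.6)]
yaw 0.219
yaw 0.209
yaw 0.213
yaw 0.219
```

```bash
python3 -m crank '{"dp":[[0,-0.1,2],[0,-0.05,3],[0.1,0,3],[0,0,3],[0,0,2.5],[0,0,2],[0,0,1],[0,0,0.4]],"delta_rot":[[0,0,0],[0,0,0],[0,0,0],[0,0,0],[0,0,0],[0,0,0],[0,0,0],[0,0,0]]}'
python3 -c "
from h import *
plan(0.535,0.004,0.132,1.715)
cv2.imwrite('pics/s2.png',ctrl.get_image('scene'))"
```

```text
time: 3.45
position: [0.5346, 0.0037, 0.1317]
tool_rot: [-2.049, -2.38, 0.002]
ft_force: [0.2, -0.1, 0.3]
grip_width: 1.0
t 3.45 pos [0.5346 0.0037 0.1317] thx 1.7198 tilt 0.0015 grip 1.0
tool dp cm total [ 0.03  0.04 -0.03] /8 [ 0.003  0.005 -0.004]  after turn: [ 0.03  0.04 -0.03] /8 [ 0.003  0.005 -0.004]
rotvec tool [-0.0015  0.0001  0.0048] q [-0.46  0.17  0.44  1.89 -0.08  1.11  1.73] ft [ 0.2 -0.1  0.3]
```

View pics/s2.png

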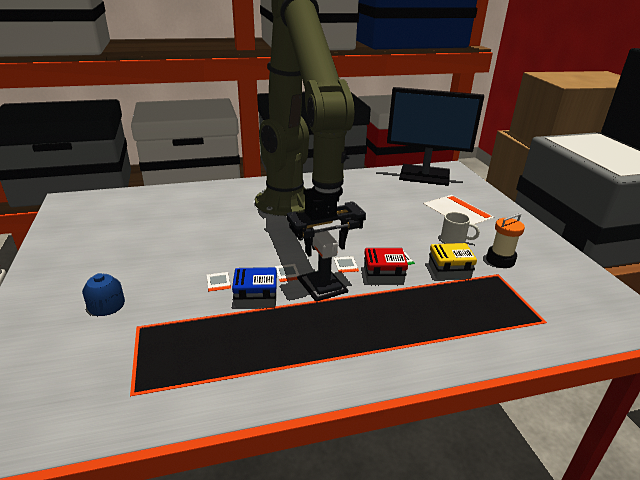

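The fingers straddle the head at (326,243) with the scanner still upright, so I grip and lift.

```bash
python3 -m crank '{"dp":[[0,0,0],[0,0,0],[0,0,0],[0,0,0],[0,0,0],[0,0,0],[0,0,0],[0,0,0]],"delta_rot":[[0,0,0],[0,0,0],[0,0,0],[0,0,0],[0,0,0],[0,0,0],[0,0,0],[0,0,0]]}' 3.5 40
python3 -m crank '{"dp":[[0,0,0],[0,0,-0.5],[0,0,-1],[0,0,-2],[0,0,-2],[0,0,-2],[0,0,-1.5],[0,0,-1]],"delta_rot":[[0,0,0],[0,0,0],[0,0,0],[0,0,0],[0,0,0],[0,0,0],[0,0,0],[0,0,0]]}'
python3 -c "
from h import *
print(ctrl.camera_info('wrist'))
plan(0.535,0.004,0.232,1.715)
cv2.imwrite('pics/s3.png',ctrl.get_image('scene')[150:350,200:500].repeat(2,0).repeat(2,1))
cv2.imwrite('pics/w3.png',ctrl.get_image('wrist'))"
```

```text
time: 4.3
position: [0.5352, 0.0036, 0.1326]
tool_rot: [2.05, 2.381, 0.0]
ft_force: [-0.2, -0.5, 0.4]
grip_width: 0.5
time: 5.1
position: [0.5355, 0.0036, 0.2342]
tool_rot: [2.049, 2.38, 0.002]
ft_force: [0.7, 0.6, -2.8]
grip_width: 0.504
{'camera_matrix': array([[348.84478085,   0.        , 320.88867564],
       [  0.        , 348.84478085, 238.1106698 ],
       [  0.        ,   0.        ,   1.        ]]), 'xyz': array([ 0.45043099, -0.00822455,  0.37878627]), 'orientation': array([1.9039068 , 2.21052131, 0.34718833])}
t 5.1 pos [0.5355 0.0036 0.2342] thx 1.72 tilt 0.0016 grip 0.504
tool dp cm total [ 0.04 -0.04  0.22] /8 [ 0.005 -0.005  0.027]  after turn: [ 0.04 -0.04  0.22] /8 [ 0.005 -0.005  0.027]
rotvec tool [ 0.0016 -0.0002  0.005 ] q [-0.48  0.08  0.44  1.76 -0.03  1.31  1.7 ] ft [ 0.7  0.6 -2.8]
```

View pics/s3.png

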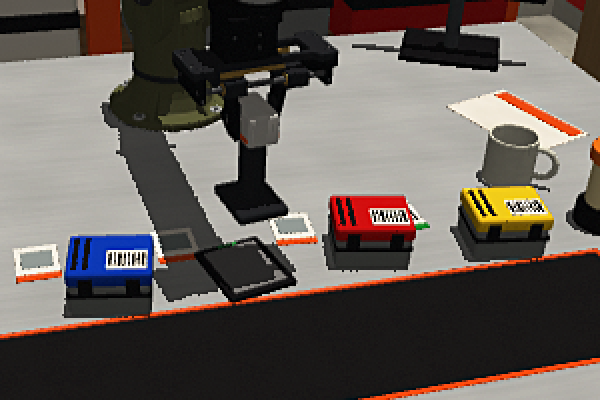

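View pics/w3.png

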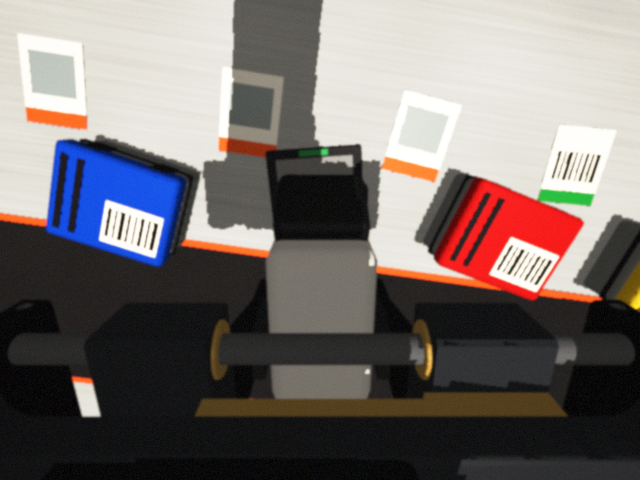

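```bash
python3 - <<'E'
from h import *
s=ctrl.get_state();p=s["position"];yaw=np.arctan2(*R.from_rotvec(s["tool_rot"]).as_matrix()[[1,0],0])-np.pi/2
o=p-[0,0,.124];Rz=R.from_euler('z',yaw)
img=ctrl.get_image('scene').copy();f=3
x0,y0=290,180
z=cv2.resize(img[y0:y0+120,x0:x0+90],None,fx=5,fy=5,interpolation=cv2.INTER_NEAREST)
def pl(P,c):
    q=((proj('scene',o+Rz.apply(np.array(P)/1000))-[x0,y0]+.5)*5).astype(int); cv2.polylines(z,[q],True,c,1)
pl([(-45,-35,0),(45,-35,0),(45,35,0),(-45,35,0)],(0,255,0));pl([(-45,-35,14),(45,-35,14),(45,35,14),(-45,35,14)],(0,255,255))
pl([(33,-22,102),(33,22,102),(33,22,146),(33,-22,146)],(255,0,255))
cv2.imwrite('pics/ov.png',z);print(yaw)
E
```

```text
0.14928590602672598
```

View pics/ov.png

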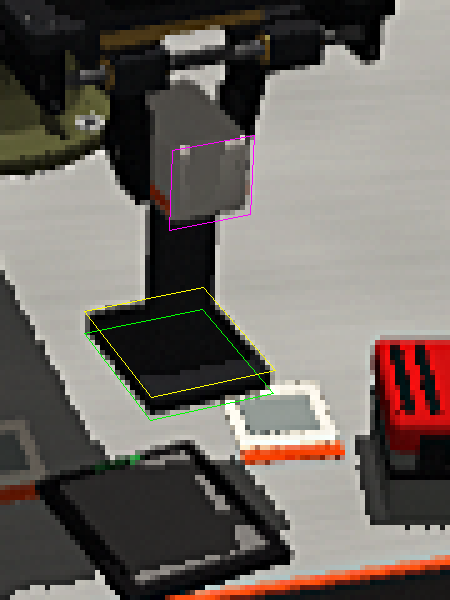

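The held scanner sits 1–2 px from the predicted outline, shifted uniformly between head and foot, so there is no pitch slip. Now the card.

```bash
cat >> h.py <<'E'
def aim(L,foot):
    """plan TCP so that the beam hits L with the present yaw, foot underside at height foot"""
    s=ctrl.get_state();th=np.arctan2(*R.from_rotvec(s["tool_rot"]).as_matrix()[[1,0],0]); y=th-np.pi/2
    hw=foot+.094-L[2]; off=.052+hw*np.tan(np.pi/6); print("dist",round(hw/np.cos(np.pi/6),3))
    plan(L[0]+off*np.cos(y),L[1]+off*np.sin(y),foot+.124,th)
def err(L):
    s=ctrl.get_state();Rm=R.from_rotvec(s["tool_rot"]).as_matrix(); Rs=np.c_[-Rm[:,1]*-1,Rm[:,0],-Rm[:,2]]
    # scanner x = tool y (tool y = (sin th,-cos th)), scanner y = tool x, z = -tool z
    q=Rs.T@(np.array(L)-s["position"])+[0,0,.124]
    b=q-[-.052,0,.094]; zx=np.array([-.5,0,-.866]); d=b@zx; r=b-d*zx; print("dist",d.round(3),"off mm (in-plane,lateral)",(np.array([r@np.array([.866,0,-.5]),r[1]])*1000).round(1),"t",round(s["time"],2))
E
python3 -c "
from h import *
aim((.4515,.2667,0),.10)"
```

```text
dist 0.224
t 5.25 pos [0.5352 0.0037 0.2328] thx 1.7201 tilt 0.0007 grip 0.506
tool dp cm total [27.25 12.03  0.9 ] /8 [3.407 1.504 0.112]  after turn: [27.25 12.03  0.88] /8 [3.407 1.504 0.11 ]
rotvec tool [ 0.0007 -0.0001 -0.    ] q [-0.48  0.08  0.44  1.76 -0.03  1.31  1.7 ] ft [-0.8 -0.1 -3.7]
```

```bash
python3 -m crank '{"dp":[[1,0.44,0],[2,0.88,0],[2.5,1.1,0],[2.5,1.1,0],[2.5,1.1,0],[2.5,1.1,0],[2.5,1.1,0],[2.5,1.1,0]],"delta_rot":[[0,0,0],[0,0,0],[0,0,0],[0,0,0],[0,0,0],[0,0,0],[0,0,0],[0,0,0]]}' - 40
python3 -m crank '{"dp":[[2.5,1.1,0],[2.5,1.1,0.3],[2,0.9,0.3],[1.25,0.6,0.3],[0.6,0.3,0],[0.4,0.1,0],[0,0.1,0],[0,0,0]],"delta_rot":[[0,0,0],[0,0,0],[0,0,0],[0,0,0],[0,0,0],[0,0,0],[0,0,0],[0,0,0]]}'
python3 -c "
from h import *
aim((.4515,.2667,0),.10);err((.4515,.2667,0))
cv2.imwrite('pics/s4.png',ctrl.get_image('scene'))
cv2.imwrite('pics/w4.png',ctrl.get_image('wrist'))"
```

```text
time: 6.05
position: [0.5861, 0.1956, 0.2309]
tool_rot: [-2.048, -2.381, 0.003]
ft_force: [0.4, 0.2, -2.2]
grip_width: 0.503
time: 6.85
position: [0.6148, 0.2898, 0.2239]
tool_rot: [2.051, 2.379, 0.0]
ft_force: [0.4, -0.6, -2.6]
grip_width: 0.506
dist 0.224
t 6.85 pos [0.6148 0.2898 0.2239] thx 1.7184 tilt 0.0007 grip 0.506
tool dp cm total [ 0.12 -0.1  -0.01] /8 [ 0.015 -0.012 -0.001]  after turn: [ 0.12 -0.1  -0.01] /8 [ 0.015 -0.012 -0.001]
rotvec tool [0.0005 0.0005 0.    ] q [-0.7   0.4   0.29  1.4  -0.11  1.36  1.32] ft [ 0.4 -0.6 -2.6]
dist 0.224 off mm (in-plane,lateral) [-1.   1.3] t 6.85
```

View pics/s4.png

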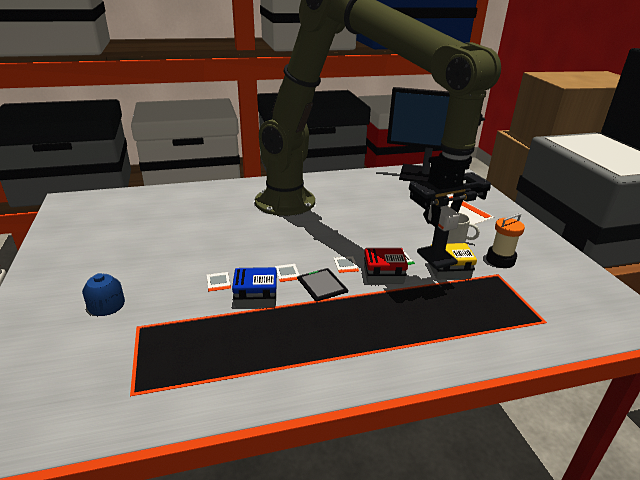

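View pics/w4.png

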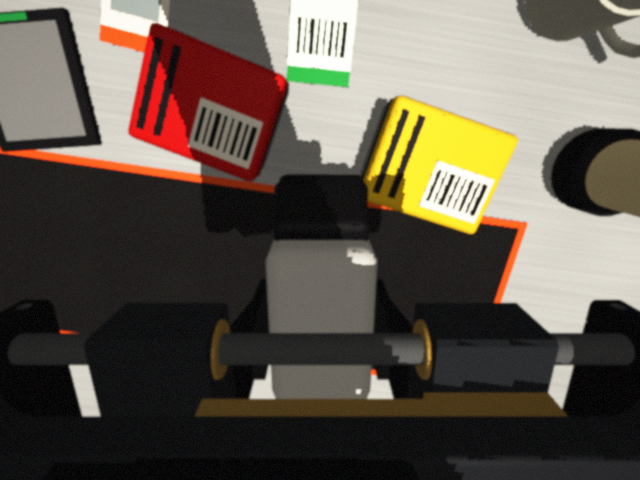

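Wrist view: the card barcode at (322,37) lies straight ahead of the head's centre line (column 321), with the red label at (226,131) and yellow at (457,191). Hold still about 2.4 s.

```bash
for i in 1 2 3; do python3 -m crank '{"dp":[[0,0,0],[0,0,0],[0,0,0],[0,0,0],[0,0,0],[0,0,0],[0,0,0],[0,0,0]],"delta_rot":[[0,0,0],[0,0,0],[0,0,0],[0,0,0],[0,0,0],[0,0,0],[0,0,0],[0,0,0]]}' | grep time; done
cat > m2.py <<'E'
from h import *
import sys
def labels(img,info,n="wrist"):
    hsv=cv2.cvtColor(img,cv2.COLOR_BGR2HSV)
    for c in HSV:
        for s,m in comps(img,c,600):
            cs,_=cv2.findContours(m,cv2.RETR_EXTERNAL,cv2.CHAIN_APPROX_NONE)
            hull=np.zeros_like(m);cv2.fillPoly(hull,[cv2.convexHull(np.vstack(cs))],1)
            r=rect_world(n,hull,.07,info)
            w=cv2.inRange(hsv,(0,0,110),(180,90,255))&(hull*255)
            w=cv2.morphologyEx(w,cv2.MORPH_CLOSE,np.ones((9,9)));k,l,st,_=cv2.connectedComponentsWithStats(w)
            if k<2: continue
            b=1+np.argmax(st[1:,4]); q=rect_world(n,(l==b).astype(np.uint8),.07,info)
            print(c,"lid",[np.round(v,1).tolist() for v in r],"label",[np.round(v,1).tolist() for v in q])
if __name__=="__main__":
    i=ctrl.camera_info("wrist");img=ctrl.get_image("wrist");cv2.imwrite(sys.argv[1],img);labels(img,i)
    t=ctrl.get_image("top");cv2.imwrite(sys.argv[1].replace(".png","t.png"),t);print(boxes(t))
E
python3 m2.py pics/w5.png; python3 -c "
from h import *
err((.4515,.2667,0)); aim((.567,-.168,.07),.12)"
```

```text
time: 7.75
time: 8.55
time: 9.35
yellow lid [[549.8, 379.5], [112.2, 90.0], 80.6] label [[566.5, 403.7], [58.4, 43.1], 81.4]
green lid [[493.5, 270.1], [10.7, 47.9], 3.3] label [[488.7, 262.1], [1.6, 0.0], 98.5]
red lid [[529.5, 184.0], [110.7, 89.3], 76.9] label [[547.6, 200.6], [52.3, 40.2], 77.0]
{'blue': (array([ 548.3, -185.3]), array([ 92.3, 108.8]), np.float64(-0.191), [368, 205, 45, 41, 1047]), 'red': (array([528.7, 181.6]), array([ 88.7, 110.3]), np.float64(-0.222), [228, 213, 47, 40, 995])}
dist 0.224 off mm (in-plane,lateral) [-0.9  0. ] t 9.45
dist 0.166
t 9.45 pos [0.6145 0.2912 0.2236] thx 1.7201 tilt 0.0001 grip 0.5
tool dp cm total [-44.7    1.99  -2.04] /8 [-5.588  0.249 -0.255]  after turn: [-44.7    1.99  -2.04] /8 [-5.588  0.249 -0.255]
rotvec tool [ 0.0001 -0.     -0.    ] q [-0.7   0.4   0.29  1.4  -0.11  1.36  1.32] ft [-0.1  0.1 -3.3]
```

```bash
python3 -m crank '{"dp":[[-1,0,-0.5],[-2,0.1,-0.5],[-3,0.1,-0.5],[-3.5,0.1,-0.5],[-3.5,0.1,0],[-3.5,0.1,0],[-3.5,0.1,0],[-3.5,0.1,0]],"delta_rot":[[0,0,0],[0,0,0],[0,0,0],[0,0,0],[0,0,0],[0,0,0],[0,0,0],[0,0,0]]}'
python3 -m crank '{"dp":[[-3.5,0.3,0],[-3.5,0.3,0],[-3.5,0.3,0],[-3.5,0.3,0],[-3,0.2,0],[-2,0,0],[-1.5,0,0],[-0.7,0,0]],"delta_rot":[[0,0,0],[0,0,0],[0,0,0],[0,0,0],[0,0,0],[0,0,0],[0,0,0],[0,0,0]]}'
python3 m2.py pics/w6.png; python3 -c "
from h import *
err((.567,-.168,.07)); aim((.567,-.168,.07),.12)"
```

```text
time: 10.25
position: [0.6565, 0.0555, 0.2446]
tool_rot: [2.051, 2.377, 0.0]
ft_force: [0.8, 0.7, -2.7]
grip_width: 0.505
time: 11.05
position: [0.701, -0.1515, 0.2441]
tool_rot: [2.053, 2.376, -0.002]
ft_force: [-0.5, 0.6, -2.0]
grip_width: 0.508
blue lid [[550.3, -186.6], [108.5, 89.4], 79.5] label [[567.3, -165.1], [58.9, 41.4], 79.0]
yellow lid [[903.1, -54.3], [30.9, 415.2], 8.4] label [[902.3, -121.6], [4.1, 101.1], 8.4]
{'yellow': (array([573. , 403.2]), array([ 92.7, 112.3]), np.float64(-0.169), [146, 197, 47, 39, 1128]), 'red': (array([527.1, 181.6]), array([ 90.1, 109.6]), np.float64(-0.222), [229, 213, 46, 41, 1006])}
dist 0.166 off mm (in-plane,lateral) [-0.4  1.4] t 11.15
dist 0.166
t 11.15 pos [ 0.7013 -0.1494  0.2438] thx 1.718 tilt 0.0004 grip 0.5
tool dp cm total [ 0.13 -0.04 -0.02] /8 [ 0.016 -0.005 -0.002]  after turn: [ 0.13 -0.04 -0.02] /8 [ 0.016 -0.005 -0.002]
rotvec tool [0.     0.0004 0.    ] q [-0.14  0.49  0.46  1.27 -0.21  1.43  2.02] ft [ 0.1  0.2 -3. ]
```

View pics/w6.png

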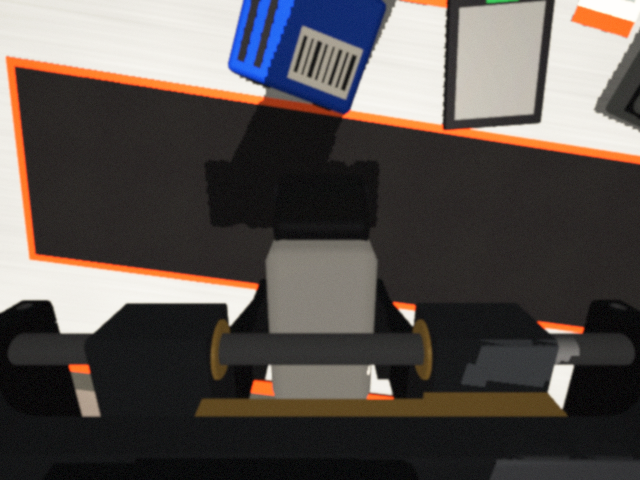

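The blue label at (326,62) is dead ahead. The yellow box has just been knocked to about (0.573, 0.403). Holding on blue.

```bash
for i in 1 2 3; do python3 -m crank '{"dp":[[0,0,0],[0,0,0],[0,0,0],[0,0,0],[0,0,0],[0,0,0],[0,0,0],[0,0,0]],"delta_rot":[[0,0,0],[0,0,0],[0,0,0],[0,0,0],[0,0,0],[0,0,0],[0,0,0],[0,0,0]]}' | grep time; done
python3 -c "
from h import *
err((.567,-.168,.07))
b=boxes(ctrl.get_image('top'));print(b)
xy,_,a,_=b['yellow']; L=xy/1000+np.array([[np.cos(a),-np.sin(a)],[np.sin(a),np.cos(a)]])@[.014,.022]
print(L);aim((*L,.07),.12)"
```

```text
time: 11.95
time: 12.75
time: 13.55
dist 0.166 off mm (in-plane,lateral) [-1.1  0. ] t 13.55
{'yellow': (array([573. , 403.2]), array([ 92.7, 112.3]), np.float64(-0.169), [146, 197, 47, 39, 1128]), 'red': (array([526.9, 181.8]), array([ 90.1, 109.9]), np.float64(-0.228), [229, 213, 46, 41, 1009])}
[0.59050088 0.42253182]
dist 0.166
t 13.6 pos [ 0.7017 -0.1478  0.2436] thx 1.72 tilt 0.0001 grip 0.497
tool dp cm total [ 5.805e+01  1.100e+01 -4.000e-02] /8 [ 7.256e+00  1.375e+00 -5.000e-03]  after turn: [ 5.805e+01  1.100e+01 -4.000e-02] /8 [ 7.256e+00  1.375e+00 -5.000e-03]
rotvec tool [ 0.0001 -0.     -0.    ] q [-0.14  0.49  0.46  1.27 -0.21  1.43  2.02] ft [-0.3 -0.1 -2.7]
```

```bash
python3 -m crank '{"dp":[[0,0,0],[0,0,0],[0,0,0],[0,0,0],[0,0,0],[0,0,0],[0,0,0],[0,0,0]],"delta_rot":[[0,0,0.05],[0,0,0.08],[0,0,0.08],[0,0,0.06],[0,0,0.03],[0,0,0],[0,0,0],[0,0,0]]}'
python3 -c "
from h import *
aim((.5905,.4225,.07),.12)"
```

```text
time: 14.4
position: [0.7017, -0.1477, 0.2436]
tool_rot: [-2.382, -2.049, -0.0]
ft_force: [-0.6, -0.9, -2.7]
grip_width: 0.504
dist 0.166
t 14.4 pos [ 0.7017 -0.1477  0.2436] thx 1.4208 tilt 0.0002 grip 0.504
tool dp cm total [ 5.472e+01 -6.000e+00 -3.000e-02] /8 [ 6.84e+00 -7.50e-01 -4.00e-03]  after turn: [ 5.472e+01 -6.000e+00 -4.000e-02] /8 [ 6.84e+00 -7.50e-01 -5.00e-03]
rotvec tool [ 0.0001 -0.0001 -0.    ] q [-0.17  0.5   0.51  1.27 -0.24  1.43  1.74] ft [-0.6 -0.9 -2.7]
```

```bash
python3 -m crank '{"dp":[[1.5,-0.2,0],[3,-0.3,0],[4,-0.4,0],[4,-0.4,0],[4,-0.5,0],[4,-0.5,0],[4,-0.5,0],[4,-0.5,0]],"delta_rot":[[0,0,0],[0,0,0],[0,0,0],[0,0,0],[0,0,0],[0,0,0],[0,0,0],[0,0,0]]}'
python3 -m crank '{"dp":[[4,-0.4,0],[4,-0.4,0],[4,-0.4,0],[4,-0.4,0],[3.5,-0.4,0],[3,-0.3,0],[2.2,-0.2,0],[1.5,-0.2,0]],"delta_rot":[[0,0,0],[0,0,0],[0,0,0],[0,0,0],[0,0,0],[0,0,0],[0,0,0],[0,0,0]]}'
python3 m2.py pics/w7.png; python3 -c "
from h import *
err((.5905,.4225,.07)); aim((.5905,.4225,.07),.12)"
```

```text
time: 15.2
position: [0.7113, 0.1423, 0.2438]
tool_rot: [-2.38, -2.049, -0.001]
ft_force: [-0.2, -0.1, -2.4]
grip_width: 0.504
time: 16.0
position: [0.7227, 0.4066, 0.2428]
tool_rot: [-2.377, -2.051, 0.0]
ft_force: [-0.6, -0.4, -3.1]
grip_width: 0.506
yellow lid [[580.5, 403.5], [110.6, 80.3], 81.6] label [[591.7, 427.3], [60.2, 41.3], 81.6]
yellow lid [[942.4, 441.3], [398.1, 27.9], 81.5] label [[927.9, 406.2], [38.0, 1.4], 81.5]
red lid [[543.3, 204.4], [80.4, 71.8], 77.0] label [[546.3, 198.2], [56.3, 41.0], 77.2]
{'blue': (array([ 548.2, -185.3]), array([ 93.1, 108.7]), np.float64(-0.19), [368, 205, 45, 41, 1052]), 'red': (array([526.9, 182. ]), array([ 90.1, 110.3]), np.float64(-0.228), [229, 213, 46, 41, 1017])}
dist 0.164 off mm (in-plane,lateral) [ 2.  -4.5] t 16.1
dist 0.166
t 16.1 pos [0.7222 0.4074 0.2424] thx 1.4259 tilt 0.0033 grip 0.503
tool dp cm total [-0.41  0.26 -0.16] /8 [-0.051  0.033 -0.02 ]  after turn: [-0.41  0.26 -0.16] /8 [-0.051  0.033 -0.02 ]
rotvec tool [-0.0025 -0.0022  0.    ] q [-0.71  0.76  0.37  0.85 -0.26  1.57  0.99] ft [-0.7 -0.8 -2.9]
```

View pics/w7.png

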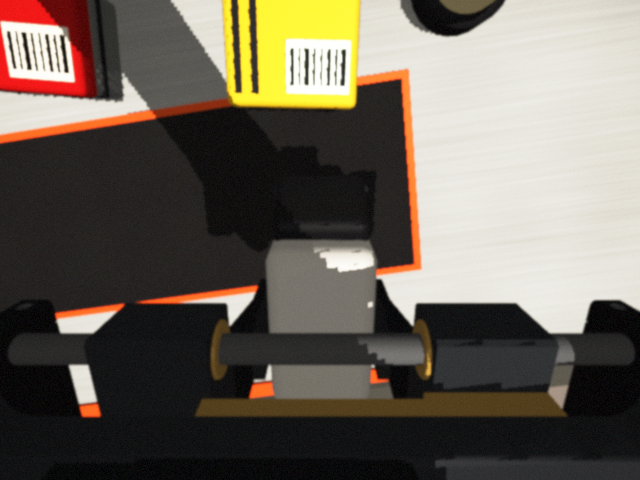

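The yellow label spans columns 286–350 (centre 318), against 321 for the head. Good, hold.

```bash
for i in 1 2 3; do python3 -m crank '{"dp":[[0,0,0],[0,0,0],[0,0,0],[0,0,0],[0,0,0],[0,0,0],[0,0,0],[0,0,0]],"delta_rot":[[0,0,0],[0,0,0],[0,0,0],[0,0,0],[0,0,0],[0,0,0],[0,0,0],[0,0,0]]}' | grep time; done
python3 m2.py pics/w8.png; python3 -c "
from h import *
err((.5905,.4225,.07)); aim((.546,.1995,.07),.12)"
```

```text
time: 16.9
time: 17.7
time: 18.5
yellow lid [[581.5, 403.6], [110.2, 77.2], 81.3] label [[591.8, 427.2], [60.4, 41.5], 80.1]
yellow lid [[945.7, 435.8], [414.1, 28.0], 81.4] label [[926.9, 377.8], [88.7, 2.8], 81.4]
red lid [[543.9, 201.8], [84.7, 70.1], 77.1] label [[546.7, 199.8], [53.4, 41.0], 77.1]
{'blue': (array([ 548.3, -185.4]), array([ 92.9, 108.7]), np.float64(-0.188), [368, 205, 45, 41, 1053]), 'red': (array([526.9, 182. ]), array([ 90.1, 110.4]), np.float64(-0.228), [228, 213, 47, 41, 1011])}
dist 0.166 off mm (in-plane,lateral) [-0.6  0.1] t 18.6
dist 0.166
t 18.6 pos [0.7245 0.402  0.2436] thx 1.42 tilt 0.0001 grip 0.504
tool dp cm total [-22.71  -1.09  -0.04] /8 [-2.838 -0.136 -0.005]  after turn: [-22.71  -1.09  -0.04] /8 [-2.838 -0.136 -0.005]
rotvec tool [ 0.0001 -0.0001 -0.    ] q [-0.71  0.76  0.37  0.85 -0.25  1.57  0.99] ft [ 0.6  0.1 -3.3]
```

```bash
python3 -m crank '{"dp":[[-1,0,0],[-2.5,-0.1,0],[-3.5,-0.2,0],[-3.5,-0.2,0],[-3.5,-0.2,0],[-3.5,-0.2,0],[-3,-0.1,0],[-2.2,-0.1,0]],"delta_rot":[[0,0,0],[0,0,0],[0,0,0],[0,0,0],[0,0,0],[0,0,0],[0,0,0],[0,0,0]]}'
python3 -m crank '{"dp":[[0,0,0],[0,0,0],[0,0,0],[0,0,0],[0,0,0],[0,0,0],[0,0,0],[0,0,0]],"delta_rot":[[0,0,0],[0,0,0],[0,0,0],[0,0,0],[0,0,0],[0,0,0],[0,0,0],[0,0,0]]}'
python3 m2.py pics/w9.png; python3 -c "
from h import *
err((.546,.1995,.07))"
```

```text
time: 19.4
position: [0.6791, 0.175, 0.2443]
tool_rot: [2.385, 2.043, -0.0]
ft_force: [0.3, -0.4, -1.8]
grip_width: 0.503
time: 20.2
position: [0.6796, 0.1794, 0.2435]
tool_rot: [2.382, 2.048, -0.0]
ft_force: [-0.3, -0.1, -3.3]
grip_width: 0.506
yellow lid [[575.7, 400.5], [118.4, 88.5], 81.3] label [[592.2, 429.3], [61.9, 40.5], 81.3]
red lid [[536.4, 181.9], [110.5, 78.7], 80.3] label [[547.2, 201.3], [53.3, 41.2], 77.2]
{'blue': (array([ 548.4, -185.3]), array([ 92.5, 108.8]), np.float64(-0.191), [368, 205, 45, 41, 1046]), 'yellow': (array([573. , 403.2]), array([ 92.7, 112.3]), np.float64(-0.169), [146, 197, 47, 39, 1128])}
dist 0.166 off mm (in-plane,lateral) [-0.2 -0. ] t 20.3
```

View pics/w9.png

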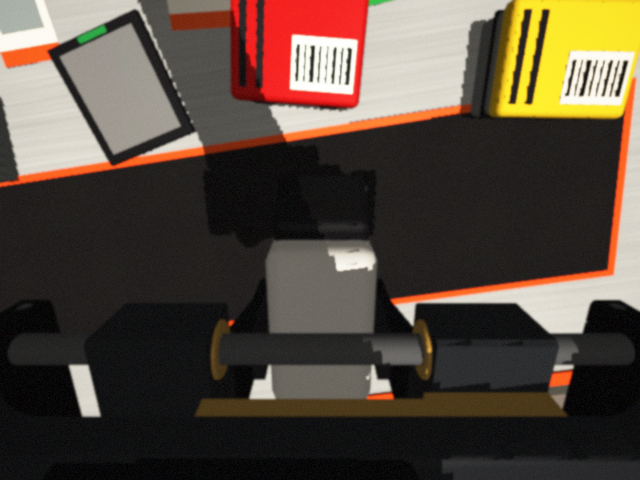

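```bash
for i in 1 2 3; do python3 -m crank '{"dp":[[0,0,0],[0,0,0],[0,0,0],[0,0,0],[0,0,0],[0,0,0],[0,0,0],[0,0,0]],"delta_rot":[[0,0,0],[0,0,0],[0,0,0],[0,0,0],[0,0,0],[0,0,0],[0,0,0],[0,0,0]]}' | grep time; done
python3 -c "
from h import *
err((.546,.1995,.07))
H=ray('wrist',[(49,52),(138,12),(192,131),(113,164)],.008)[:,:2]*1000
print(H.round(1).tolist(),H.mean(0).round(1),[np.linalg.norm(H[i]-H[i-1]).round(1) for i in range(4)])
for a,b in((0,3),(1,2)): v=H[b]-H[a]; print('yaw',np.arctan2(v[1],v[0]).round(3))
plan(.532,-.0005,.244,1.786)"
```

```text
time: 21.1
time: 21.9
time: 22.7
dist 0.166 off mm (in-plane,lateral) [-0.1 -0.1] t 22.7
[[486.4, -60.1], [466.7, 36.5], [579.2, 58.9], [599.3, -33.8]] [5.329e+02 4.000e-01] [np.float64(116.0), np.float64(98.6), np.float64(114.7), np.float64(94.8)]
yaw 0.229
yaw 0.196
t 22.7 pos [0.6795 0.1793 0.2436] thx 1.42 tilt 0.0001 grip 0.501
tool dp cm total [-19.99 -11.89  -0.04] /8 [-2.499 -1.486 -0.005]  after turn: [-14.41 -18.25  -0.04] /8 [-1.802 -2.282 -0.005]
rotvec tool [ 1.00e-04 -1.00e-04 -3.66e-01] q [-0.6   0.45  0.43  1.31 -0.19  1.42  1.25] ft [ 0.   0.6 -3. ]
```

Red was held. Dock confirmed at (0.5325, 0), yaw 0.21. Now I move over it.

```bash
python3 -m crank '{"dp":[[-1,-0.6,0],[-2.5,-1.5,0],[-3.3,-2,0],[-3.5,-2,0],[-3.5,-2,0],[-3,-1.8,0],[-2,-1.3,0],[-1.2,-0.7,0]],"delta_rot":[[0,0,0],[0,0,0],[0,0,0],[0,0,0],[0,0,0],[0,0,0],[0,0,0],[0,0,0]]}'
python3 -m crank '{"dp":[[0,0,0],[0,0,0],[0,0,0],[0,0,0],[0,0,0],[0,0,0],[0,0,0],[0,0,0]],"delta_rot":[[0,0,-0.06],[0,0,-0.09],[0,0,-0.09],[0,0,-0.08],[0,0,-0.046],[0,0,0],[0,0,0],[0,0,0]]}'
python3 -c "
from h import *
plan(.5325,0,.134,1.786)"
```

```text
time: 23.5
position: [0.53, -0.0034, 0.2439]
tool_rot: [-2.385, -2.044, -0.001]
ft_force: [-0.8, -0.1, -2.8]
grip_width: 0.505
time: 24.3
position: [0.5319, -0.0005, 0.2436]
tool_rot: [1.971, 2.447, 0.0]
ft_force: [0.4, 0.3, -2.8]
grip_width: 0.502
t 24.3 pos [ 5.319e-01 -5.000e-04  2.436e-01] thx 1.7854 tilt 0.0002 grip 0.502
tool dp cm total [ 0.03  0.07 10.96] /8 [0.004 0.009 1.37 ]  after turn: [ 0.03  0.07 10.96] /8 [0.004 0.009 1.37 ]
rotvec tool [ 0.0002 -0.0001 -0.0006] q [-0.52  0.06  0.5   1.76 -0.03  1.33  1.77] ft [ 0.4  0.3 -2.8]
```

```bash
python3 -m crank '{"dp":[[0,0,0.8],[0,0.05,1.8],[0,0,2.2],[0,0,2],[0,0,1.7],[0,0,1.2],[0,0,0.7],[0,0,0.4]],"delta_rot":[[0,0,0],[0,0,0],[0,0,0],[0,0,0],[0,0,0],[0,0,0],[0,0,0],[0,0,0]]}'
python3 -m crank '{"dp":[[0,0,0.1],[0,0,0.1],[0,0,0.1],[0,0,0],[0,0,0],[0,0,0],[0,0,0],[0,0,0]],"delta_rot":[[0,0,0],[0,0,0],[0,0,0],[0,0,0],[0,0,0],[0,0,0],[0,0,0],[0,0,0]]}'
python3 -c "
from h import *
plan(.5325,0,.1326,1.786)
i=ctrl.get_image('scene');cv2.imwrite('pics/s10.png',i[150:350,200:500].repeat(2,0).repeat(2,1))"
```

```text
time: 25.1
position: [0.5322, -0.0005, 0.135]
tool_rot: [-1.97, -2.447, 0.001]
ft_force: [-1.2, 0.2, -1.9]
grip_width: 0.501
time: 25.9
position: [0.5324, -0.0005, 0.1327]
tool_rot: [1.97, 2.447, 0.0]
ft_force: [0.3, -0.5, -2.8]
grip_width: 0.499
t 25.9 pos [ 5.324e-01 -5.000e-04  1.327e-01] thx 1.786 tilt 0.0002 grip 0.499
tool dp cm total [0.05 0.02 0.01] /8 [0.006 0.003 0.001]  after turn: [0.05 0.02 0.01] /8 [0.006 0.003 0.001]
rotvec tool [ 0.0002 -0.0001 -0.    ] q [-0.5   0.16  0.5   1.89 -0.09  1.11  1.81] ft [ 0.3 -0.5 -2.8]
```

View pics/s10.png

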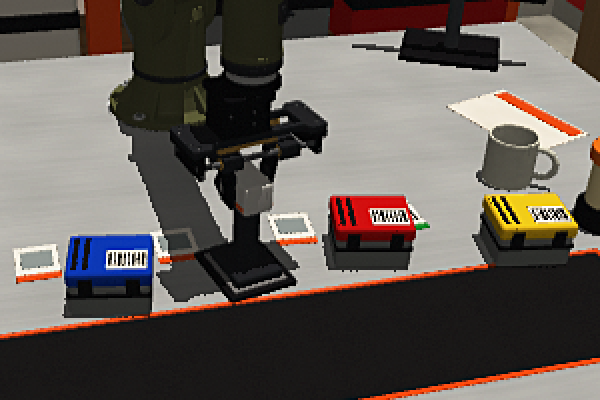

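The scanner is over the dock but its weight is still on the wrist (-2.8 N), so I lower further until contact.

```bash
for i in 1 2 3; do python3 -m crank '{"dp":[[0,0,0.03],[0,0,0.03],[0,0,0.02],[0,0,0],[0,0,0],[0,0,0],[0,0,0],[0,0,0]],"delta_rot":[[0,0,0],[0,0,0],[0,0,0],[0,0,0],[0,0,0],[0,0,0],[0,0,0],[0,0,0]]}' | grep -E "posi|force"; done
```

```text
position: [0.5325, -0.0006, 0.1326]
ft_force: [-2.8, -0.3, 5.4]
position: [0.5325, -0.0006, 0.1326]
ft_force: [-4.4, -0.8, 10.8]
position: [0.5325, -0.0006, 0.1326]
ft_force: [-6.6, -1.1, 15.3]
```

```bash
python3 -m crank '{"dp":[[0,0,-0.06],[0,0,-0.06],[0,0,-0.06],[0,0,0],[0,0,0],[0,0,0],[0,0,0],[0,0,0]],"delta_rot":[[0,0,0],[0,0,0],[0,0,0],[0,0,0],[0,0,0],[0,0,0],[0,0,0],[0,0,0]]}' | grep -E "posi|force"
python3 -m crank '{"dp":[[0,0,0],[0,0,0],[0,0,0],[0,0,0],[0,0,0],[0,0,0],[0,0,0],[0,0,0]],"delta_rot":[[0,0,0],[0,0,0],[0,0,0],[0,0,0],[0,0,0],[0,0,0],[0,0,0],[0,0,0]]}' 8.7
python3 -m crank '{"dp":[[0,0,-0.5],[0,0,-1.5],[0,0,-2.5],[0,0,-3],[0,0,-3],[0,0,-3],[0,0,-2],[0,0,-1]],"delta_rot":[[0,0,0],[0,0,0],[0,0,0],[0,0,0],[0,0,0],[0,0,0],[0,0,0],[0,0,0]]}'
python3 m2.py pics/w11.png;python3 -c "
from h import *
print(ctrl.camera_info('wrist'))
i=ctrl.get_image('scene');cv2.imwrite('pics/s11.png',i[150:350,200:500].repeat(2,0).repeat(2,1))"
```

```text
position: [0.5325, -0.0005, 0.1326]
ft_force: [-4.2, -1.1, 5.9]
time: 29.95
position: [0.5324, -0.0005, 0.132]
tool_rot: [1.97, 2.447, 0.0]
ft_force: [-0.2, 0.0, 0.9]
grip_width: 0.993
time: 30.75
position: [0.5332, -0.0006, 0.2995]
tool_rot: [1.969, 2.445, 0.005]
ft_force: [0.5, -0.4, -0.5]
grip_width: 0.998
blue lid [[547.9, -183.8], [111.8, 94.0], 79.0] label [[567.7, -168.7], [54.2, 42.3], 79.0]
yellow lid [[548.1, 365.5], [59.0, 71.4], 2.2] label [[522.1, 372.3], [1.2, 3.8], 12.3]
red lid [[531.5, 181.0], [119.4, 93.5], 77.1] label [[548.0, 204.7], [61.4, 45.4], 82.7]
{'blue': (array([ 548.5, -185.3]), array([ 91.6, 108.9]), np.float64(-0.194), [368, 205, 45, 40, 1040]), 'yellow': (array([573.2, 403.3]), array([ 92.2, 112.2]), np.float64(-0.171), [146, 197, 47, 39, 1119]), 'red': (array([527.3, 181.6]), array([ 90. , 109.1]), np.float64(-0.217), [229, 213, 46, 41, 1013])}
{'camera_matrix': array([[348.84478085,   0.        , 320.88867564],
       [  0.        , 348.84478085, 238.1106698 ],
       [  0.        ,   0.        ,   1.        ]]), 'xyz': array([ 0.44879851, -0.01792823,  0.44286796]), 'orientation': array([1.83363474, 2.27665717, 0.35871448])}
```

View pics/s11.png

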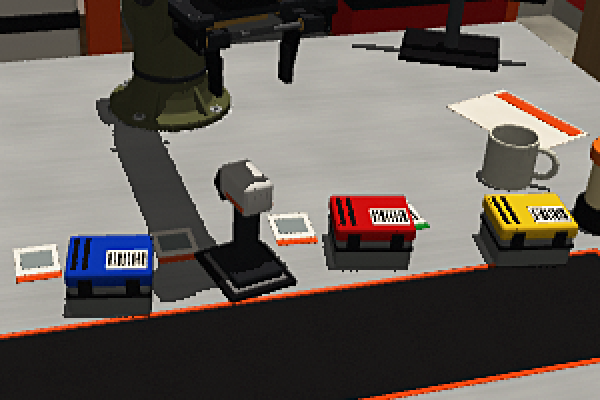

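View pics/w11.png

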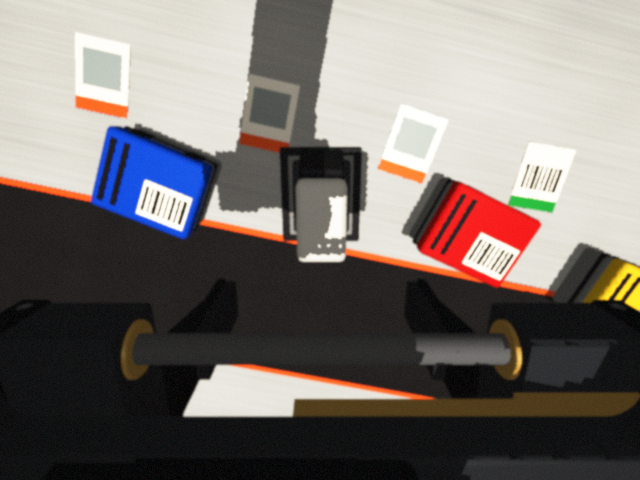

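The scanner stands upright and square on its dock, and boxes are at blue (0.548,-0.185), red (0.527,0.182) and yellow (0.573,0.403). I push with the fingers 5 cm apart, blue first. The start pose is 75 mm behind the box centre.

```bash
cat >> h.py <<'E'
def behind(c,yaw,back,z):
    plan(c[0]-back*np.cos(yaw),c[1]-back*np.sin(yaw),z,np.pi/2+yaw)
E
python3 -c "
from h import *
behind((.549,-.1855),-.19,.078,.20)"
```

```text
t 30.9 pos [ 5.323e-01 -5.000e-04  2.969e-01] thx 1.786 tilt 0.0004 grip 1.001
tool dp cm total [-15.36  -9.49   9.68] /8 [-1.92  -1.187  1.211]  after turn: [-17.85  -2.67   9.69] /8 [-2.232 -0.334  1.211]
rotvec tool [ 4.000e-04 -2.000e-04  4.052e-01] q [-0.53  0.04  0.5   1.67 -0.02  1.43  1.76] ft [-0.1  0.6  0.2]
```

```bash
python3 -m crank '{"dp":[[-1,-0.6,0],[-2,-1.2,0],[-2.5,-1.6,0],[-2.5,-1.6,0],[-2.5,-1.6,0],[-2.2,-1.3,0],[-1.7,-1,0],[-0.96,-0.6,0]],"delta_rot":[[0,0,0.02],[0,0,0],[0,0,0],[0,0,0],[0,0,0],[0,0,0],[0,0,0],[0,0,0]]}' 5
python3 -m crank '{"dp":[[0,0,0.8],[0,0,1.5],[0,0,1.5],[0,0,1.5],[0,0,1.5],[0,0,1.5],[0,0,1],[0,0,0.4]],"delta_rot":[[0,0,0.05],[0,0,0.08],[0,0,0.08],[0,0,0.08],[0,0,0.06],[0,0,0.035],[0,0,0],[0,0,0]]}'
python3 -c "
from h import *
behind((.549,-.1855),-.19,.078,.04)"
```

```text
time: 31.7
position: [0.4673, -0.1722, 0.2958]
tool_rot: [-1.998, -2.422, 0.002]
ft_force: [0.2, 0.8, -0.7]
grip_width: 0.578
time: 32.5
position: [0.4682, -0.1694, 0.1984]
tool_rot: [-2.42, -2.001, 0.003]
ft_force: [-0.6, 1.3, -0.3]
grip_width: 0.573
t 32.5 pos [ 0.4682 -0.1694  0.1984] thx 1.3819 tilt 0.0026 grip 0.573
tool dp cm total [-0.06  0.48 15.84] /8 [-0.007  0.059  1.98 ]  after turn: [-0.06  0.44 15.84] /8 [-0.008  0.054  1.981]
rotvec tool [-0.0026  0.0002  0.0011] q [-0.36  0.01  0.66  1.9  -0.01  1.24  1.69] ft [-0.6  1.3 -0.3]
```

```bash
python3 -m crank '{"dp":[[0,0,1],[0,0,2.5],[0,0,3],[0,0,3],[0,0,2.5],[0,0,2],[0,0,1.3],[0,0,0.5]],"delta_rot":[[0,0,0],[0,0,0],[0,0,0],[0,0,0],[0,0,0],[0,0,0],[0,0,0],[0,0,0]]}'
python3 -c "
from h import *
yaw=-.19;c=np.array([.549,-.1855]);u=np.array([np.cos(yaw),np.sin(yaw)])
L=(.708-c[0])/u[0]; f=c+u*(L-.0545); plan(f[0],f[1],.04,np.pi/2+yaw)
i=ctrl.get_image('scene');cv2.imwrite('pics/s12.png',i[150:350,200:500].repeat(2,0).repeat(2,1))"
```

```text
time: 33.3
position: [0.4686, -0.1695, 0.0408]
tool_rot: [-2.421, -2.001, 0.002]
ft_force: [0.4, -0.2, -0.0]
grip_width: 0.576
t 33.3 pos [ 0.4686 -0.1695  0.0408] thx 1.3813 tilt 0.0016 grip 0.576
tool dp cm total [-0.06 18.94  0.05] /8 [-0.007  2.367  0.007]  after turn: [-0.05 18.94  0.08] /8 [-0.006  2.367  0.01 ]
rotvec tool [-0.0016  0.0003  0.0005] q [-0.3   0.23  0.65  2.05 -0.18  0.91  1.83] ft [ 0.4 -0.2 -0. ]
```

View pics/s12.png

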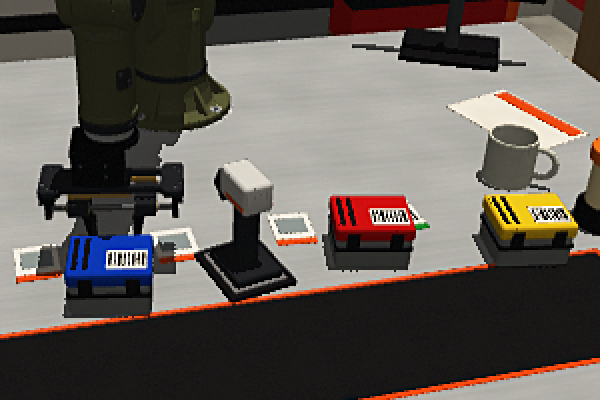

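```bash
python3 -m crank '{"dp":[[0,0.5,0],[0,0.7,0],[0,0.8,0],[0,0.8,0],[0,0.9,0],[0,0.9,0],[0,0.9,0],[0,0.9,0]],"delta_rot":[[0,0,0],[0,0,0],[0,0,0],[0,0,0],[0,0,0],[0,0,0],[0,0,0],[0,0,0]]}'
python3 -m crank '{"dp":[[0,0.9,0],[0,0.9,0],[0,0.9,0],[0,0.9,0],[0,0.9,0],[0,0.9,0],[0,0.9,0],[0,0.9,0]],"delta_rot":[[0,0,0],[0,0,0],[0,0,0],[0,0,0],[0,0,0],[0,0,0],[0,0,0],[0,0,0]]}'
python3 -c "
from h import *
i=ctrl.get_image('scene');cv2.imwrite('pics/s13.png',i[150:350,200:500].repeat(2,0).repeat(2,1))
plan(.6544,-.205,.04,1.3813)"
```

```text
time: 34.15
position: [0.5304, -0.1816, 0.0417]
tool_rot: [-2.419, -1.998, 0.004]
ft_force: [-7.7, 1.7, 6.4]
grip_width: 0.574
time: 34.95
position: [0.6012, -0.1953, 0.0418]
tool_rot: [-2.419, -1.998, 0.004]
ft_force: [-8.0, 1.6, 6.3]
grip_width: 0.575
t 35.0 pos [ 0.6034 -0.1956  0.0419] thx 1.3814 tilt 0.0016 grip 0.574
tool dp cm total [0.03 5.19 0.18] /8 [0.004 0.648 0.023]  after turn: [0.03 5.19 0.19] /8 [0.004 0.648 0.024]
rotvec tool [-0.0016  0.0001  0.0001] q [-0.19  0.51  0.59  1.71 -0.33  1.02  1.89] ft [-0.7  0.7 -1.3]
```

View pics/s13.png

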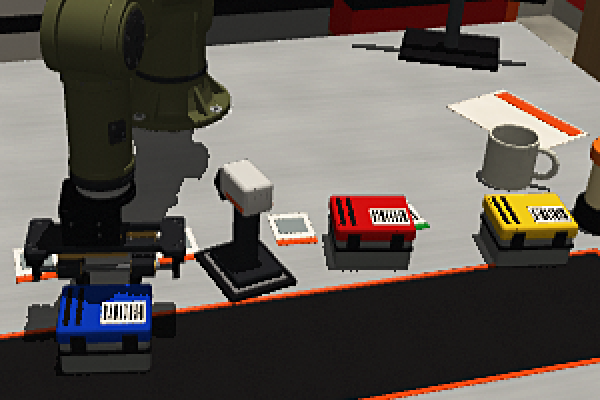

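The blue box slides flat and straight. Push the remaining 5.2 cm, then back off.

```bash
python3 -m crank '{"dp":[[0,0.6,0],[0,0.8,0],[0,0.8,0],[0,0.8,0],[0,0.8,0],[0,0.7,0],[0,0.4,0],[0,0.3,0]],"delta_rot":[[0,0,0],[0,0,0],[0,0,0],[0,0,0],[0,0,0],[0,0,0],[0,0,0],[0,0,0]]}'
python3 -m crank '{"dp":[[0,-1,0],[0,-2,0],[0,-2,0],[0,-1,-1],[0,0,-3],[0,0,-4],[0,0,-4],[0,0,-4]],"delta_rot":[[0,0,0],[0,0,0],[0,0,0],[0,0,0],[0,0,0],[0,0,0],[0,0,0],[0,0,0]]}'
python3 -c "
from h import *
t=ctrl.get_image('top');cv2.imwrite('pics/t14.png',t);b=boxes(t);print(b)
xy,_,a,_=b['red'];behind((.528,.182),a,.08,.20)"
```

```text
time: 35.8
position: [0.6528, -0.205, 0.0416]
tool_rot: [-2.42, -1.999, 0.003]
ft_force: [-5.9, 2.2, 3.8]
grip_width: 0.573
time: 36.6
position: [0.5948, -0.1936, 0.2036]
tool_rot: [2.421, 2.001, 0.002]
ft_force: [1.4, -0.8, -0.1]
grip_width: 0.576
{'yellow': (array([573.2, 403.2]), array([ 92.2, 112.4]), np.float64(-0.171), [146, 197, 47, 39, 1122]), 'red': (array([527.1, 181.7]), array([ 90.1, 109.5]), np.float64(-0.222), [229, 213, 46, 41, 1016])}
t 36.65 pos [ 0.5982 -0.1951  0.2112] thx 1.381 tilt 0.0125 grip 0.572
tool dp cm total [ 35.97 -22.01   0.87] /8 [ 4.496 -2.752  0.109]  after turn: [ 35.24 -23.15   1.12] /8 [ 4.405 -2.893  0.14 ]
rotvec tool [ 0.0125 -0.0009  0.0322] q [-0.26  0.32  0.66  1.58 -0.21  1.29  1.81] ft [ 2.1 -0.3  4.2]
```

View pics/t14.png

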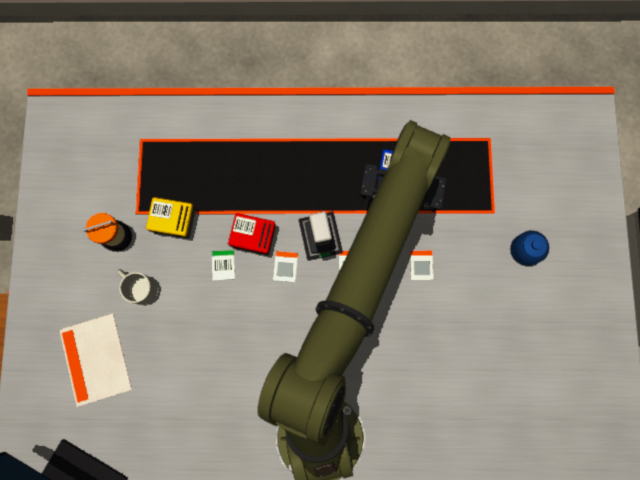

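```bash
python3 -m crank '{"dp":[[0,0,-2],[0.5,-0.3,-3],[1.5,-1,-2.5],[2.5,-1.5,0],[3,-1.8,0],[3,-1.8,0],[3,-1.8,0],[3,-1.8,0]],"delta_rot":[[0,0,0],[0,0,0],[0,0,0],[0,0,0],[0,0,0],[0,0,0],[0,0,0],[0,0,0]]}'
python3 -m crank '{"dp":[[3,-1.9,0],[3,-1.9,0],[3,-1.9,0],[3,-1.9,0],[3,-1.9,0],[2.2,-1.3,0],[1.5,-0.8,0],[0.8,-0.4,0]],"delta_rot":[[0,0,0],[0,0,0],[0,0,0.01],[0,0,0.01],[0,0,0.012],[0,0,0],[0,0,0],[0,0,0]]}'
python3 -c "
from h import *
t=ctrl.get_image('top');cv2.imwrite('pics/t15.png',t);b=boxes(t);print(b)
behind((.528,.182),-.222,.08,.04)"
```

```text
time: 37.45
position: [0.5272, -0.0114, 0.2769]
tool_rot: [2.421, 2.001, 0.003]
ft_force: [0.0, -0.3, 0.3]
grip_width: 0.579
time: 38.25
position: [0.4485, 0.204, 0.2768]
tool_rot: [-2.45, -1.965, -0.002]
ft_force: [0.6, -0.5, -0.1]
grip_width: 0.576
{'blue': (array([ 705.1, -216.5]), array([ 92.7, 111.2]), np.float64(-0.192), [378, 149, 45, 39, 1048])}
t 38.3 pos [0.4484 0.2047 0.2768] thx 1.3525 tilt 0.0015 grip 0.573
tool dp cm total [-0.5   0.26 23.67] /8 [-0.062  0.033  2.959]  after turn: [-0.46  0.27 23.68] /8 [-0.057  0.033  2.959]
rotvec tool [ 0.0001 -0.0015  0.0037] q [-0.79 -0.04  0.3   1.79  0.01  1.39  0.86] ft [ 0.4  1.  -0.2]
```

```bash
python3 -m crank '{"dp":[[-0.2,0.1,1.5],[-0.2,0.1,3.5],[-0.1,0,4],[0,0,4],[0,0,4],[0,0,3.5],[0,0,2],[0,0,1.1]],"delta_rot":[[0,0,0],[0,0,0],[0,0,0],[0,0,0],[0,0,0],[0,0,0],[0,0,0],[0,0,0]]}'
python3 -c "
from h import *
yaw=-.222;c=np.array([.528,.182]);u=np.array([np.cos(yaw),np.sin(yaw)])
L=(.708-c[0])/u[0]; f=c+u*(L-.0545); plan(f[0],f[1],.04,np.pi/2+yaw)
i=ctrl.get_image('scene');cv2.imwrite('pics/s16.png',i[150:350,200:500].repeat(2,0).repeat(2,1))"
```

```text
time: 39.1
position: [0.4494, 0.195, 0.039]
tool_rot: [2.455, 1.96, -0.004]
ft_force: [-0.8, -0.2, 0.7]
grip_width: 0.576
t 39.1 pos [0.4494 0.195  0.039 ] thx 1.3475 tilt 0.0028 grip 0.576
tool dp cm total [ 0.49 20.95 -0.13] /8 [ 0.062  2.619 -0.016]  after turn: [ 0.46 20.95 -0.1 ] /8 [ 0.058  2.619 -0.012]
rotvec tool [-0.0015  0.0023 -0.0013] q [-0.76  0.19  0.32  2.06 -0.08  0.9   0.95] ft [-0.8 -0.2  0.7]
```

View pics/s16.png

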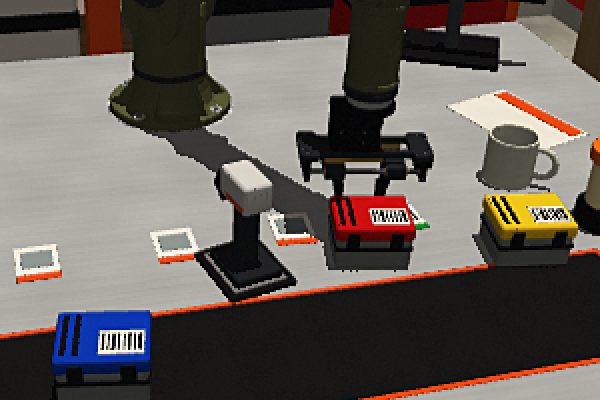

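Fingers are behind the red box at about columns 338–388, with the box at 330–415. Shift 5 mm left and push.

```bash
python3 -m crank '{"dp":[[0.3,0.5,0],[0.2,0.8,0],[0,0.9,0],[0,0.9,0],[0,0.9,0],[0,0.9,0],[0,0.9,0],[0,0.9,0]],"delta_rot":[[0,0,0],[0,0,0],[0,0,0],[0,0,0],[0,0,0],[0,0,0],[0,0,0],[0,0,0]]}'
python3 -m crank '{"dp":[[0,0.9,0],[0,0.9,0],[0,0.9,0],[0,0.9,0],[0,0.9,0],[0,0.9,0],[0,0.9,0],[0,0.9,0]],"delta_rot":[[0,0,0],[0,0,0],[0,0,0],[0,0,0],[0,0,0],[0,0,0],[0,0,0],[0,0,0]]}'
python3 -c "
from h import *
i=ctrl.get_image('scene');cv2.imwrite('pics/s17.png',i[150:350,200:500].repeat(2,0).repeat(2,1))
plan(.6548,.1534,.04,1.3488)"
```

```text
time: 39.95
position: [0.5171, 0.1867, 0.0409]
tool_rot: [-2.453, -1.962, 0.001]
ft_force: [-4.2, 1.7, 3.1]
grip_width: 0.576
time: 40.75
position: [0.5876, 0.1708, 0.041]
tool_rot: [2.454, 1.962, 0.0]
ft_force: [-4.2, 2.1, 3.0]
grip_width: 0.574
t 40.8 pos [0.5895 0.17   0.0411] thx 1.3481 tilt 0.003 grip 0.578
tool dp cm total [-0.18  6.74  0.13] /8 [-0.023  0.842  0.017]  after turn: [-0.19  6.74  0.11] /8 [-0.023  0.842  0.014]
rotvec tool [ 0.003  -0.0001 -0.0007] q [-0.61  0.43  0.34  1.77 -0.17  0.98  1.15] ft [-0.1 -1.1 -0.3]
```

View pics/s17.png

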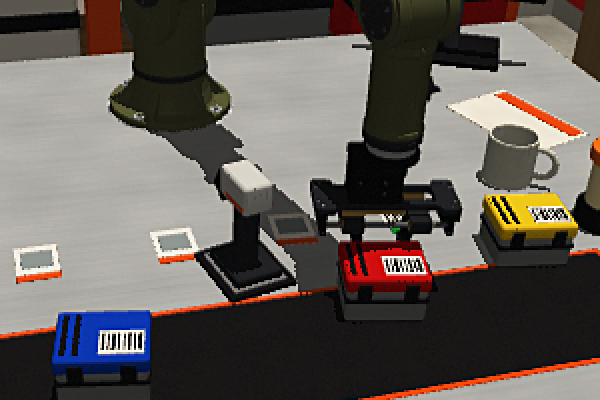

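```bash
python3 -m crank '{"dp":[[0,0.7,0],[0,1,0],[0,1,0],[0,1,0],[0,1,0],[0,0.9,0],[0,0.7,0],[0,0.4,0]],"delta_rot":[[0,0,0],[0,0,0],[0,0,0],[0,0,0],[0,0,0],[0,0,0],[0,0,0],[0,0,0]]}'
python3 -m crank '{"dp":[[0,-1,0],[0,-2,0],[0,-2,0],[0,-1,-1],[0,0,-3],[0,0,-4],[0,0,-4],[0,0,-4]],"delta_rot":[[0,0,0],[0,0,0],[0,0,0],[0,0,0],[0,0,0],[0,0,0],[0,0,0],[0,0,0]]}'
python3 -c "
from h import *
t=ctrl.get_image('top');cv2.imwrite('pics/t18.png',t);b=boxes(t);print(b)
behind((.5745,.4032),-.17,.08,.20)"
```

```text
time: 41.6
position: [0.6529, 0.1559, 0.0408]
tool_rot: [2.454, 1.961, -0.0]
ft_force: [-2.9, 0.4, 1.4]
grip_width: 0.576
time: 42.4
position: [0.5938, 0.1694, 0.2039]
tool_rot: [2.453, 1.961, 0.004]
ft_force: [0.8, 0.4, 0.6]
grip_width: 0.572
{'blue': (array([ 705.1, -216.5]), array([ 92.7, 111.2]), np.float64(-0.192), [378, 149, 45, 39, 1048]), 'yellow': (array([573.2, 403.1]), array([ 92.2, 112.3]), np.float64(-0.169), [146, 197, 47, 39, 1121]), 'red': (array([714.3, 135.7]), array([ 71.7, 103.5]), np.float64(-0.228), [254, 150, 37, 30, 521])}
t 42.45 pos [0.5974 0.1702 0.2118] thx 1.3487 tilt 0.014 grip 0.567
tool dp cm total [ 21.79 -15.37   1.18] /8 [ 2.724 -1.921  0.147]  after turn: [ 22.57 -14.2    1.18] /8 [ 2.822 -1.775  0.148]
rotvec tool [ 0.0118 -0.0076 -0.0522] q [-0.63  0.27  0.38  1.59 -0.1   1.28  1.11] ft [3.1 0.5 5.6]
```

View pics/t18.png

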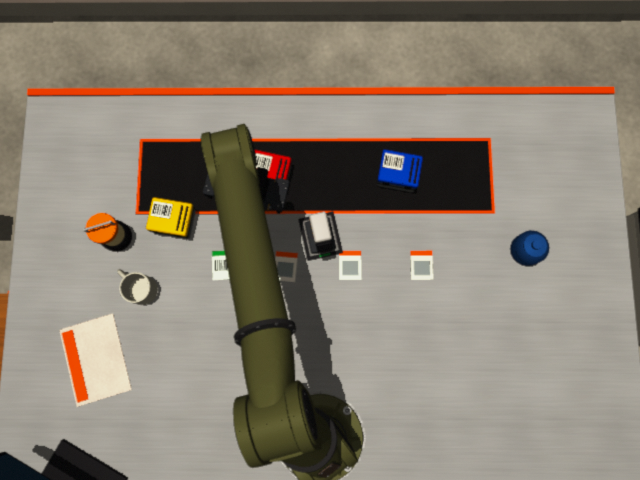

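Blue is at (0.705,-0.217); red is partly hidden but on the mat. Before going behind yellow I check the gripper's clearance to the lantern and mug by triangulating them from the top and scene views.

```bash
python3 - <<'E'
from h import *
t=cv2.imread("pics/t18.png");s=ctrl.get_image('scene');cv2.imwrite("pics/s18.png",s[180:300,400:560].repeat(4,0).repeat(4,1))
cv2.imwrite("pics/t18z.png",t[190:320,70:210].repeat(4,0).repeat(4,1))
E
```

```text
(no output)
```

View pics/s18.png

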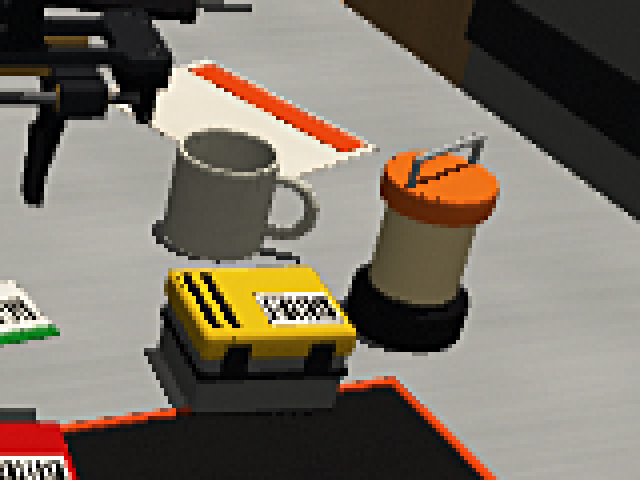

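View pics/t18z.png

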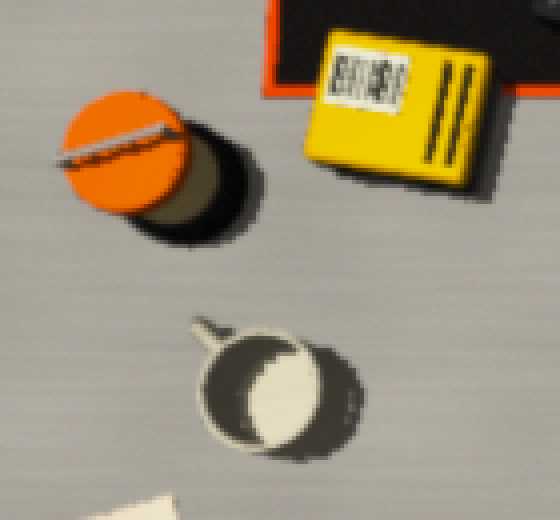

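```bash
python3 - <<'E'
from h import *
for z in(.11,.125,.135): print(z,ray('top',(101.3,228),z).round(3),ray('scene',(510.2,224),z).round(3))
print("mug",ray('top',(135,287.5),.08).round(3),ray('scene',(456.5,220),.08).round(3))
print("foot extreme -y",ray('scene',[(486,256)],.0).round(3), "top foot right edge", ray('top',[(70+247/4,190+195/4)],.02).round(3))
behind((.5745,.4032),-.17,.08,.05)
E
```

```text
0.11 [[0.533 0.566 0.11 ]] [[0.505 0.586 0.11 ]]
0.125 [[0.53  0.561 0.125]] [[0.528 0.566 0.125]]
0.135 [[0.528 0.557 0.135]] [[0.544 0.553 0.135]]
mug [[0.382 0.479 0.08 ]] [[0.398 0.472 0.08 ]]
foot extreme -y [[0.499 0.534 0.   ]] top foot right edge [[0.521 0.514 0.02 ]]
t 42.5 pos [0.5975 0.1702 0.2092] thx 1.3487 tilt 0.014 grip 0.577
tool dp cm total [ 21.68 -15.56  15.91] /8 [ 2.71  -1.944  1.989]  after turn: [ 22.57 -14.21  15.92] /8 [ 2.822 -1.777  1.99 ]
rotvec tool [ 0.0119 -0.0074 -0.0521] q [-0.63  0.27  0.38  1.6  -0.11  1.28  1.11] ft [ 1.  -0.3  0.7]
```

The lantern centre is at (0.529,0.563), so its edge is at y≈0.521. The gripper body centred behind yellow would reach y≈0.517. I offset the push 15 mm towards -y, which keeps the box centre between the fingers and gives more than 18 mm of clearance.

```bash
python3 -c "
from h import *
plan(.493,.402,.20,np.pi/2-.17)"
```

```text
t 42.5 pos [0.5975 0.1702 0.2092] thx 1.3487 tilt 0.014 grip 0.577
tool dp cm total [ 20.3  -15.31   0.9 ] /8 [ 2.537 -1.914  0.113]  after turn: [ 21.08 -14.23   0.92] /8 [ 2.635 -1.778  0.115]
rotvec tool [ 0.0119 -0.0074 -0.0521] q [-0.63  0.27  0.38  1.6  -0.11  1.28  1.11] ft [ 1.  -0.3  0.7]
```

```bash
python3 -m crank '{"dp":[[1,-0.8,0],[2.5,-1.9,0],[3.3,-2.5,0],[3.5,-2.6,0],[3.4,-2.6,0],[3.1,-2.3,0],[2.2,-1.6,0],[1.3,-1,0]],"delta_rot":[[0,0,0],[0,0,0],[0,0,0],[0,0,0],[0,0,0],[0,0,0],[0,0,0],[0,0,0]]}'
python3 -m crank '{"dp":[[0,0,0],[0,0,0],[0,0,0],[0,0,0],[0,0,0],[0,0,0],[0,0,0],[0,0,0]],"delta_rot":[[0,0,-0.03],[0,0,-0.022],[0,0,0],[0,0,0],[0,0,0],[0,0,0],[0,0,0],[0,0,0]]}' 
python3 -c "
from h import *
plan(.493,.402,.04,np.pi/2-.17)
print(boxes(ctrl.get_image('top')))"
```

```text
time: 43.3
position: [0.4855, 0.4045, 0.1992]
tool_rot: [-2.448, -1.967, 0.004]
ft_force: [-0.2, 0.1, -0.3]
grip_width: 0.578
time: 44.1
position: [0.4891, 0.4011, 0.201]
tool_rot: [2.402, 2.025, 0.0]
ft_force: [-0.6, -0.1, -0.9]
grip_width: 0.574
t 44.1 pos [0.4891 0.4011 0.201 ] thx 1.4009 tilt 0.0001 grip 0.574
tool dp cm total [ 0.15  0.37 16.1 ] /8 [0.019 0.046 2.013]  after turn: [ 0.15  0.37 16.1 ] /8 [0.019 0.046 2.013]
rotvec tool [ 0.0001 -0.0001  0.0001] q [-0.92  0.31  0.23  1.56 -0.07  1.28  0.73] ft [-0.6 -0.1 -0.9]
{'blue': (array([ 705.1, -216.5]), array([ 92.7, 111.2]), np.float64(-0.192), [378, 149, 45, 39, 1049]), 'red': (array([704.8, 141.4]), array([ 92.9, 111.8]), np.float64(-0.222), [245, 149, 46, 40, 1046])}
```

```bash
python3 -m crank '{"dp":[[0,0,1],[0,0,2.5],[0,0,3],[0,0,3],[0,0,2.7],[0,0,2],[0,0,1.3],[0,0,0.6]],"delta_rot":[[0,0,0],[0,0,0],[0,0,0],[0,0,0],[0,0,0],[0,0,0],[0,0,0],[0,0,0]]}'
python3 -c "
from h import *
yaw=-.17;c=np.array([.5745,.4032]);u=np.array([np.cos(yaw),np.sin(yaw)])
L=(.708-c[0])/u[0]; f=c+u*(L-.0545)-.015*np.array([-u[1],u[0]]); print(f); plan(f[0],f[1],.04,np.pi/2+yaw)
i=ctrl.get_image('scene');cv2.imwrite('pics/s19.png',i[130:330,340:640].repeat(2,0).repeat(2,1))
cv2.imwrite('pics/w19.png',ctrl.get_image('wrist'))"
```

```text
time: 44.95
position: [0.4882, 0.4006, 0.0381]
tool_rot: [2.402, 2.025, -0.004]
ft_force: [0.1, 0.1, 0.4]
grip_width: 0.577
[0.65174789 0.37472048]
t 44.95 pos [0.4882 0.4006 0.0381] thx 1.4011 tilt 0.0024 grip 0.577
tool dp cm total [ 0.21 16.55 -0.21] /8 [ 0.026  2.069 -0.026]  after turn: [ 0.22 16.55 -0.19] /8 [ 0.027  2.069 -0.024]
rotvec tool [-0.0014  0.002   0.0003] q [-0.9   0.46  0.21  1.71 -0.11  0.99  0.75] ft [0.1 0.1 0.4]
```

View pics/s19.png

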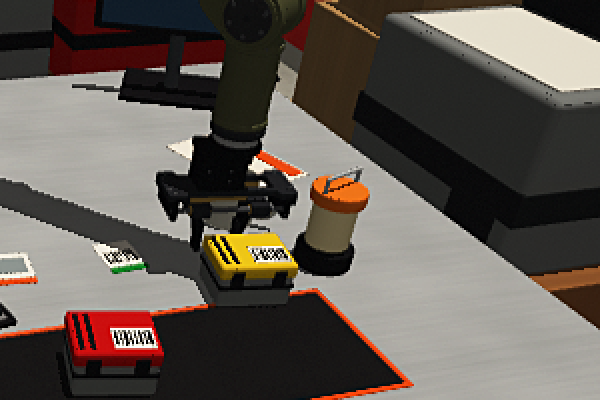

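View pics/w19.png

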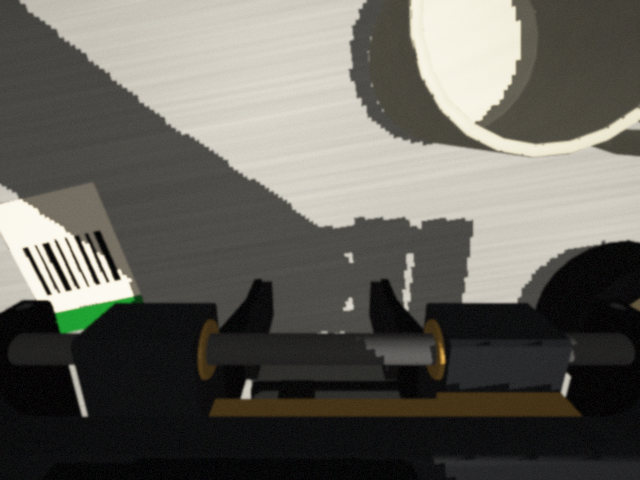

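Fingers are behind yellow, the mug untouched, and the gripper's end clears the lantern. Push 16.5 cm.

```bash
python3 -m crank '{"dp":[[0,0.4,0],[0,0.7,0],[0,0.9,0],[0,0.9,0],[0,0.9,0],[0,0.9,0],[0,0.9,0],[0,0.9,0]],"delta_rot":[[0,0,0],[0,0,0],[0,0,0],[0,0,0],[0,0,0],[0,0,0],[0,0,0],[0,0,0]]}'
python3 -c "
from h import *
plan(.6517,.3747,.04,np.pi/2-.17)
i=ctrl.get_image('scene');cv2.imwrite('pics/s20.png',i[130:330,340:640].repeat(2,0).repeat(2,1))"
```

```text
time: 45.85
position: [0.5535, 0.3906, 0.0401]
tool_rot: [-2.401, -2.025, 0.0]
ft_force: [-5.0, 0.5, 4.0]
grip_width: 0.578
t 45.85 pos [0.5535 0.3906 0.0401] thx 1.4015 tilt 0.0006 grip 0.578
tool dp cm total [0.09 9.95 0.01] /8 [1.100e-02 1.243e+00 1.000e-03]  after turn: [0.1  9.95 0.01] /8 [1.200e-02 1.243e+00 1.000e-03]
rotvec tool [-0.0005 -0.0004  0.0007] q [-0.82  0.54  0.22  1.59 -0.13  1.03  0.84] ft [-5.   0.5  4. ]
```

View pics/s20.png

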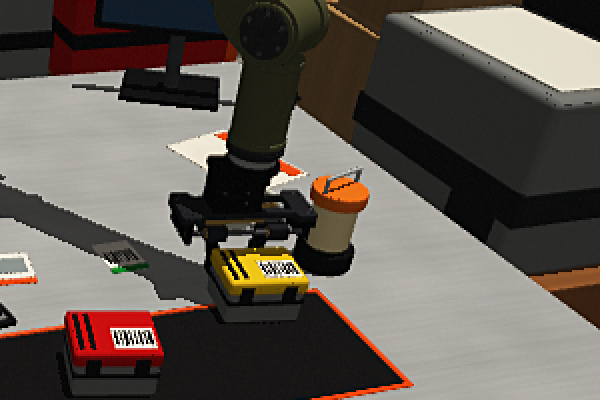

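The lantern is unmoved (cap still at (338,193)) and the box slides straight. Continue.

```bash
python3 -m crank '{"dp":[[0,0.7,0],[0,0.9,0],[0,0.9,0],[0,0.9,0],[0,0.9,0],[0,0.9,0],[0,0.7,0],[0,0.5,0]],"delta_rot":[[0,0,0],[0,0,0],[0,0,0],[0,0,0],[0,0,0],[0,0,0],[0,0,0],[0,0,0]]}'
python3 -m crank '{"dp":[[0,0.5,0],[0,0.8,0],[0,0.8,0],[0,0.6,0],[0,0.5,0],[0,0.3,0],[0,0,0],[0,0,0]],"delta_rot":[[0,0,0],[0,0,0],[0,0,0],[0,0,0],[0,0,0],[0,0,0],[0,0,0],[0,0,0]]}'
python3 -m crank '{"dp":[[0,-1,0],[0,-2,0],[0,-1,-0.5],[0,0,-2],[0,0,-4],[0,0,-5],[0,0,-4.5],[0,0,-4]],"delta_rot":[[0,0,0],[0,0,0],[0,0,0],[0,0,0],[0,0,0],[0,0,0],[0,0,0],[0,0,0]]}'
python3 -c "
from h import *
plan(.533,0,.30,1.786)
print(boxes(ctrl.get_image('top')))
"
```

```text
time: 46.7
position: [0.6171, 0.3788, 0.0398]
tool_rot: [2.402, 2.024, -0.0]
ft_force: [-2.2, 0.8, 1.7]
grip_width: 0.571
time: 47.5
position: [0.6515, 0.3733, 0.0404]
tool_rot: [2.401, 2.024, 0.002]
ft_force: [-0.4, 0.2, -0.8]
grip_width: 0.574
time: 48.3
position: [0.6112, 0.3806, 0.2439]
tool_rot: [2.401, 2.025, 0.005]
ft_force: [-0.2, -0.2, -0.5]
grip_width: 0.571
t 48.3 pos [0.6112 0.3806 0.2439] thx 1.4015 tilt 0.0033 grip 0.571
tool dp cm total [-38.82  -1.28  -5.71] /8 [-4.853 -0.16  -0.713]  after turn: [-35.51 -15.76  -5.61] /8 [-4.439 -1.97  -0.702]
rotvec tool [ 0.0028 -0.0018 -0.3845] q [-0.77  0.47  0.26  1.26 -0.12  1.42  0.88] ft [-0.2 -0.2 -0.5]
{'blue': (array([ 705. , -216.4]), array([ 93. , 111.2]), np.float64(-0.19), [378, 149, 45, 39, 1051]), 'yellow': (array([727. , 357.6]), array([ 73.8, 138.6]), np.float64(-0.845), [163, 149, 40, 39, 447]), 'red': (array([704.8, 141.3]), array([ 92.9, 111.7]), np.float64(-0.223), [245, 149, 46, 40, 1042])}
```

```bash
python3 -m crank '{"dp":[[-0.8,0,-1.5],[-1.8,0,-2],[-2.5,0,-2],[-3,0,-0.2],[-3,0,0],[-3,0,0],[-3,0,0],[-3,0,0]],"delta_rot":[[0,0,0],[0,0,0],[0,0,0],[0,0,0],[0,0,0],[0,0,0],[0,0,0],[0,0,0]]}' 8.7 40
python3 -m crank '{"dp":[[-3,-0.1,0],[-3,-0.2,0],[-3,-0.2,0],[-3,-0.2,0],[-2.8,-0.2,0],[-2,-0.2,0],[-1.2,-0.1,0],[-0.7,-0.1,0]],"delta_rot":[[0,0,0],[0,0,0],[0,0,0],[0,0,0],[0,0,0],[0,0,0],[0,0,0],[0,0,0]]}'
python3 -m crank '{"dp":[[0,0,0],[0,0,0],[0,0,0],[0,0,0],[0,0,0],[0,0,0],[0,0,0],[0,0,0]],"delta_rot":[[0,0,-0.06],[0,0,-0.09],[0,0,-0.1],[0,0,-0.09],[0,0,-0.044],[0,0,0],[0,0,0],[0,0,0]]}' 
python3 -c "
from h import *
plan(.5325,-.0005,.132,1.786)
print(ctrl.camera_info('wrist'))
cv2.imwrite('pics/w21.png',ctrl.get_image('wrist'))
t=ctrl.get_image('top');cv2.imwrite('pics/t21.png',t)
print(boxes(t))
"
```

```text
time: 49.15
position: [0.576, 0.1803, 0.2961]
tool_rot: [-2.401, -2.025, 0.003]
ft_force: [0.2, -0.2, -0.5]
grip_width: 0.992
time: 49.95
position: [0.5321, -0.001, 0.2966]
tool_rot: [-2.402, -2.023, 0.001]
ft_force: [-0.0, -0.2, 0.1]
grip_width: 0.996
time: 50.75
position: [0.5328, 0.0004, 0.2968]
tool_rot: [-1.971, -2.446, 0.0]
ft_force: [0.3, -0.9, -0.7]
grip_width: 1.001
t 50.75 pos [5.328e-01 4.000e-04 2.968e-01] thx 1.7849 tilt 0.0003 grip 1.001
tool dp cm total [-0.09 -0.05 16.48] /8 [-0.011 -0.006  2.06 ]  after turn: [-0.09 -0.05 16.48] /8 [-0.011 -0.007  2.06 ]
rotvec tool [-0.0002 -0.0001 -0.0011] q [-0.47  0.04  0.44  1.67 -0.02  1.43  1.75] ft [ 0.3 -0.9 -0.7]
{'camera_matrix': array([[348.84478085,   0.        , 320.88867564],
       [  0.        , 348.84478085, 238.1106698 ],
       [  0.        ,   0.        ,   1.        ]]), 'xyz': array([ 0.44907038, -0.01676814,  0.44157653]), 'orientation': array([1.83619128, 2.27741095, 0.35547551])}
{'blue': (array([ 705.2, -216.6]), array([ 92., 111.]), np.float64(-0.192), [378, 149, 45, 39, 1035]), 'yellow': (array([707.3, 379.8]), array([ 92.5, 111.9]), np.float64(-0.169), [157, 149, 46, 38, 1076]), 'red': (array([704.9, 141.3]), array([ 92.1, 111.3]), np.float64(-0.224), [245, 149, 45, 40, 1024])}
```

View pics/w21.png

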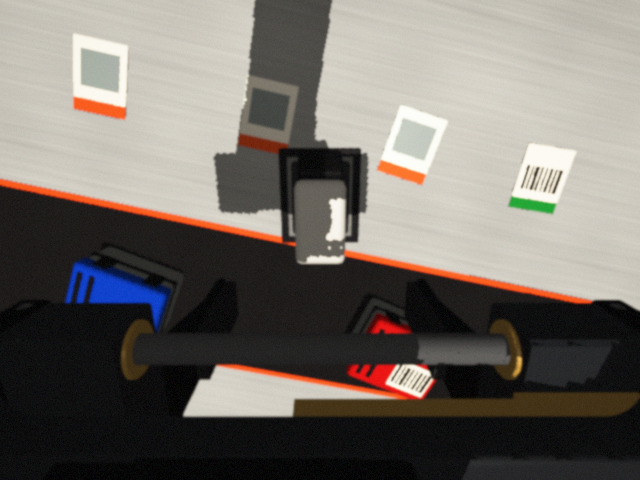

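View pics/t21.png

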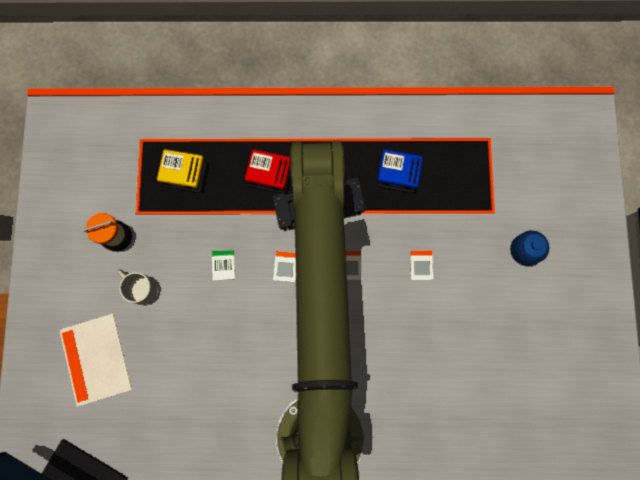

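All three boxes lie inside the mat (x≈0.705–0.707, yaw -0.17 to -0.22), and the scanner is centred in view on its dock. Regrasp it.

```bash
python3 -m crank '{"dp":[[0,0,1.5],[0,0,3],[0,0,3],[0,0,3],[0,0,2.5],[0,0,2],[0,0,1],[0,0,0.4]],"delta_rot":[[0,0,0],[0,0,0],[0,0,0],[0,0,0],[0,0,0],[0,0,0],[0,0,0],[0,0,0]]}' 8.7 40
python3 -m crank '{"dp":[[0,0,0],[0,0,0],[0,0,0],[0,0,0],[0,0,0],[0,0,0],[0,0,0],[0,0,0]],"delta_rot":[[0,0,0],[0,0,0],[0,0,0],[0,0,0],[0,0,0],[0,0,0],[0,0,0],[0,0,0]]}' 3.5 40
python3 -m crank '{"dp":[[0,0,0],[0,0,-0.5],[0,0,-1],[0,0,-2],[0,0,-2],[0,0,-2],[0,0,-1.5],[0,0,-1]],"delta_rot":[[0,0,0],[0,0,0],[0,0,0],[0,0,0],[0,0,0],[0,0,0],[0,0,0],[0,0,0]]}'
python3 -c "
from h import *
aim((.4515,.2667,0),.10)"
```

```text
time: 51.65
position: [0.532, -0.0001, 0.1314]
tool_rot: [-1.971, -2.445, 0.003]
ft_force: [0.3, 0.9, 0.4]
grip_width: 1.0
time: 52.45
position: [0.533, -0.0001, 0.1331]
tool_rot: [1.971, 2.446, 0.0]
ft_force: [0.7, -0.2, 0.9]
grip_width: 0.504
time: 53.25
position: [0.5332, 0.0, 0.2345]
tool_rot: [1.971, 2.445, 0.002]
ft_force: [0.7, -0.3, -2.4]
grip_width: 0.506
dist 0.224
t 53.25 pos [0.5332 0.     0.2345] thx 1.785 tilt 0.0015 grip 0.506
tool dp cm total [27.79 14.08  1.07] /8 [3.474 1.76  0.134]  after turn: [27.79 14.08  1.05] /8 [3.474 1.76  0.131]
rotvec tool [ 0.0015 -0.0001 -0.    ] q [-0.47  0.07  0.44  1.77 -0.03  1.31  1.77] ft [ 0.7 -0.3 -2.4]
```

```bash
python3 -m crank '{"dp":[[1,0.5,0],[2,1,0],[2.5,1.3,0],[2.5,1.3,0],[2.5,1.3,0],[2.5,1.3,0],[2.5,1.3,0],[2.5,1.3,0]],"delta_rot":[[0,0,0],[0,0,0],[0,0,0],[0,0,0],[0,0,0],[0,0,0],[0,0,0],[0,0,0]]}'
python3 -m crank '{"dp":[[2.5,1.2,0],[2.5,1.2,0.3],[2,1,0.3],[1.5,0.7,0.3],[0.9,0.4,0],[0.4,0.3,0],[0,0,0],[0,0,0]],"delta_rot":[[0,0,0],[0,0,0],[0,0,0],[0,0,0],[0,0,0],[0,0,0],[0,0,0],[0,0,0]]}'
python3 -c "
from h import *
aim((.4515,.2667,0),.10);err((.4515,.2667,0))
cv2.imwrite('pics/s22.png',ctrl.get_image('scene'))
cv2.imwrite('pics/w22.png',ctrl.get_image('wrist'))"
```

```text
time: 54.05
position: [0.5849, 0.1979, 0.2313]
tool_rot: [-1.969, -2.446, 0.003]
ft_force: [0.4, 1.0, -2.6]
grip_width: 0.501
time: 54.85
position: [0.612, 0.3002, 0.2242]
tool_rot: [1.973, 2.444, -0.0]
ft_force: [0.2, -0.3, -1.9]
grip_width: 0.502
dist 0.224
t 54.85 pos [0.612  0.3002 0.2242] thx 1.7834 tilt 0.0008 grip 0.502
tool dp cm total [0.11 0.01 0.02] /8 [0.014 0.001 0.003]  after turn: [0.11 0.01 0.02] /8 [0.014 0.001 0.003]
rotvec tool [0.0002 0.0008 0.    ] q [-0.7   0.4   0.28  1.4  -0.11  1.36  1.36] ft [ 0.2 -0.3 -1.9]
dist 0.224 off mm (in-plane,lateral) [0.1 1.3] t 54.85
```

View pics/w22.png

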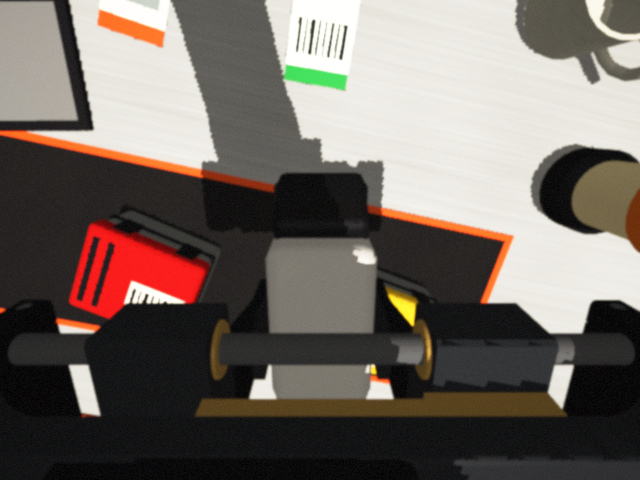

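View pics/s22.png

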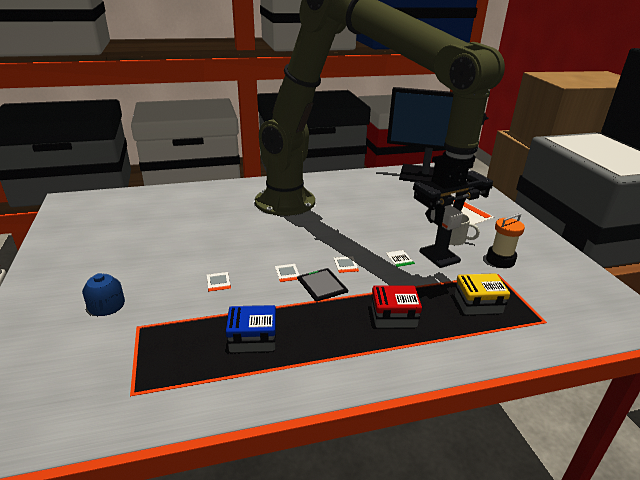

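The card barcode at (322,40) lies on the head's line (321), and the boxes stay on the mat. Hold 3.2 s, then return.

```bash
for i in 1 2 3 4; do python3 -m crank '{"dp":[[0,0,0],[0,0,0],[0,0,0],[0,0,0],[0,0,0],[0,0,0],[0,0,0],[0,0,0]],"delta_rot":[[0,0,0],[0,0,0],[0,0,0],[0,0,0],[0,0,0],[0,0,0],[0,0,0],[0,0,0]]}' | grep time; done
python3 -c "
from h import *
err((.4515,.2667,0));plan(.5325,-.0003,.240,1.785)"
```

```text
time: 55.75
time: 56.55
time: 57.35
time: 58.15
dist 0.224 off mm (in-plane,lateral) [ 0.1 -0.2] t 58.15
t 58.15 pos [0.6116 0.3017 0.224 ] thx 1.7851 tilt 0.0001 grip 0.505
tool dp cm total [-27.83 -14.15  -1.61] /8 [-3.479 -1.768 -0.201]  after turn: [-27.83 -14.15  -1.6 ] /8 [-3.479 -1.768 -0.2  ]
rotvec tool [ 0.0001 -0.0001  0.0001] q [-0.7   0.4   0.28  1.4  -0.11  1.36  1.36] ft [-0.6 -0.2 -3.4]
```

```bash
python3 -m crank '{"dp":[[-1,-0.5,-0.4],[-2,-1,-0.4],[-2.5,-1.3,-0.4],[-2.5,-1.3,-0.4],[-2.5,-1.3,0],[-2.5,-1.3,0],[-2.5,-1.3,0],[-2.5,-1.3,0]],"delta_rot":[[0,0,0],[0,0,0],[0,0,0],[0,0,0],[0,0,0],[0,0,0],[0,0,0],[0,0,0]]}'
python3 -m crank '{"dp":[[-2.5,-1.2,0],[-2.5,-1.2,0],[-2,-1,0],[-1.5,-0.8,0],[-0.9,-0.4,0],[-0.43,-0.25,0],[0,0,0],[0,0,0]],"delta_rot":[[0,0,0],[0,0,0],[0,0,0],[0,0,0],[0,0,0],[0,0,0],[0,0,0],[0,0,0]]}'
python3 -c "
from h import *
plan(.5325,-.0003,.1331,1.785)"
```

```text
time: 58.95
position: [0.5583, 0.1038, 0.2405]
tool_rot: [1.972, 2.445, 0.001]
ft_force: [-0.5, 0.1, -2.8]
grip_width: 0.499
time: 59.75
position: [0.5327, 0.0009, 0.2399]
tool_rot: [-1.969, -2.448, -0.001]
ft_force: [-0.3, 0.2, -2.9]
grip_width: 0.506
t 59.75 pos [0.5327 0.0009 0.2399] thx 1.7866 tilt 0.0006 grip 0.506
tool dp cm total [-0.12 -0.04 10.68] /8 [-0.015 -0.006  1.335]  after turn: [-0.11 -0.04 10.68] /8 [-0.014 -0.005  1.335]
rotvec tool [ 0.0002 -0.0005  0.0016] q [-0.47  0.07  0.44  1.76 -0.03  1.32  1.76] ft [-0.3  0.2 -2.9]
```

```bash
python3 -m crank '{"dp":[[0,0,0.8],[0,0,1.8],[0,0,2.2],[0,0,2],[0,0,1.6],[0,0,1.1],[0,0,0.7],[0,0,0.35]],"delta_rot":[[0,0,0],[0,0,0],[0,0,0],[0,0,0],[0,0,0],[0,0,0],[0,0,0],[0,0,0]]}'
for i in 1 2 3; do python3 -m crank '{"dp":[[0,0,0.03],[0,0,0.03],[0,0,0],[0,0,0],[0,0,0],[0,0,0],[0,0,0],[0,0,0]],"delta_rot":[[0,0,0],[0,0,0],[0,0,0],[0,0,0],[0,0,0],[0,0,0],[0,0,0],[0,0,0]]}' | grep -E "posi|force"; done
```

```text
time: 60.55
position: [0.5324, -0.0001, 0.1339]
tool_rot: [-1.97, -2.446, 0.001]
ft_force: [-1.0, -1.1, -3.1]
grip_width: 0.502
position: [0.5325, -0.0004, 0.1339]
ft_force: [0.4, -0.4, -2.4]
position: [0.5325, -0.0004, 0.1333]
ft_force: [0.2, -0.3, -3.4]
position: [0.5326, -0.0004, 0.1331]
ft_force: [-3.2, -1.0, 5.2]
```

Seated (weight off the wrist, +5 N). Release, retreat and check.

```bash
python3 -m crank '{"dp":[[0,0,-0.05],[0,0,0],[0,0,0],[0,0,0],[0,0,0],[0,0,0],[0,0,0],[0,0,0]],"delta_rot":[[0,0,0],[0,0,0],[0,0,0],[0,0,0],[0,0,0],[0,0,0],[0,0,0],[0,0,0]]}' 8.7
python3 -m crank '{"dp":[[0,0,-0.5],[0,0,-1.5],[0,0,-2.5],[0,0,-3],[0,0,-3],[0,0,-3],[0,0,-2],[0,0,-1]],"delta_rot":[[0,0,0],[0,0,0],[0,0,0],[0,0,0],[0,0,0],[0,0,0],[0,0,0],[0,0,0]]}'
python3 -m crank '{"dp":[[0,0,0],[0,0,0],[0,0,0],[0,0,0],[0,0,0],[0,0,0],[0,0,0],[0,0,0]],"delta_rot":[[0,0,0],[0,0,0],[0,0,0],[0,0,0],[0,0,0],[0,0,0],[0,0,0],[0,0,0]]}'
python3 -c "
from h import *
print(ctrl.camera_info('wrist'));w=ctrl.get_image('wrist')
cv2.imwrite('pics/w24.png',cv2.resize(w[130:280,240:400],None,fx=4,fy=4,interpolation=cv2.INTER_CUBIC))
cv2.imwrite('pics/s24.png',ctrl.get_image('scene'))
t=ctrl.get_image('top');cv2.imwrite('pics/t24.png',t)
print(boxes(t))"
```

```text
time: 63.75
position: [0.5325, -0.0004, 0.1332]
tool_rot: [1.971, 2.446, 0.0]
ft_force: [0.7, 0.2, -0.4]
grip_width: 0.992
time: 64.55
position: [0.5333, -0.0005, 0.3008]
tool_rot: [1.97, 2.444, 0.005]
ft_force: [0.2, 0.5, 0.3]
grip_width: 1.0
time: 65.35
position: [0.5325, -0.0004, 0.2981]
tool_rot: [1.971, 2.446, 0.0]
ft_force: [0.1, -0.4, -0.4]
grip_width: 0.998
{'camera_matrix': array([[348.84478085,   0.        , 320.88867564],
       [  0.        , 348.84478085, 238.1106698 ],
       [  0.        ,   0.        ,   1.        ]]), 'xyz': array([ 0.44865391, -0.01760067,  0.44288861]), 'orientation': array([1.83594757, 2.27729737, 0.35567962])}
{'blue': (array([ 705.2, -216.6]), array([ 92.1, 111.1]), np.float64(-0.189), [378, 149, 45, 39, 1038]), 'yellow': (array([707.3, 379.8]), array([ 92.5, 111.9]), np.float64(-0.169), [157, 149, 46, 38, 1077]), 'red': (array([704.9, 141.2]), array([ 92.2, 111.3]), np.float64(-0.224), [245, 149, 45, 40, 1026])}
```

View pics/w24.png

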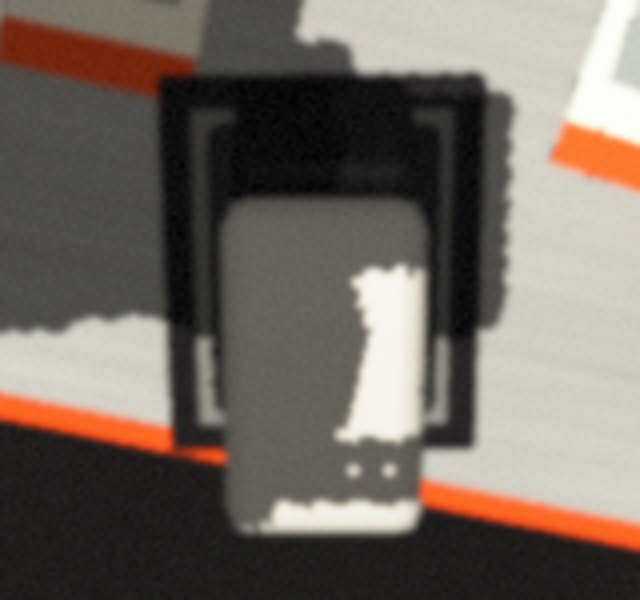

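View pics/s24.png

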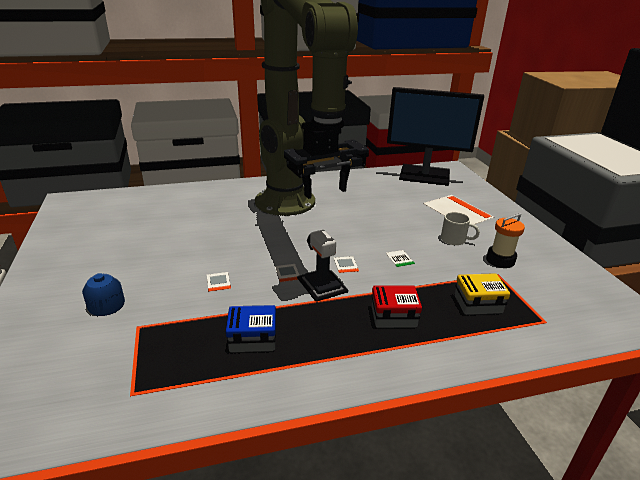

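The scanner stands square and centred on its dock, released; the boxes lie on the mat at (250,325), (397,303) and (483,292), and the bystanders are in place. Handing in.

```bash
python3 -c "
from bench import ctrl
print(ctrl.close_job())"
```

```text
the job is handed in; nothing more can be done
None
```

I finished the whole sequence and handed the job in at about 65 s; the hand-in reported no verdict. This order had no green box.

**First scans:** I scanned the order card, then the blue, yellow and red labels, holding each for over 2 s. The line of sight was computed within about 2 mm of each barcode's centre, at most 5 mm while settling on yellow. The wrist view showed each label straight ahead of the scanner. The yellow box was knocked aside during the run, so I aimed at its re-measured position.

**Docking and pushing:** I returned the scanner to its dock, then slid the three boxes onto the mat. I pushed yellow slightly off-centre to keep clear of the lantern.

**Closing scan:** I scanned the card again for about 3 s and put the scanner back on its dock.

**Last checks:**

| Box | Position (x, y) in m | Yaw in rad |
|---|---|---|
| Blue | 0.705, -0.217 | -0.19 |
| Red | 0.705, 0.141 | -0.22 |
| Yellow | 0.707, 0.380 | -0.17 |

- **Boxes:** all three are within a few millimetres of the mat's centre line at x ≈ 0.706, and square enough against the 0.35 rad limit.
- **Scanner:** it looked upright, centred and square on its dock. The gripper was open and about 17 cm above where it let go.
- **Bystanders:** they looked unmoved in the camera views; I did not measure their shift.

**Disagreements:** the scene view put the held scanner about 4 mm from its predicted outline. The two views of the yellow label disagreed by up to 7 mm, most likely because yellow lid pixels leaked into the label mask. Both were inside the 15 mm margin.

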